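# Feel the shaker's wells and load two tubes

### The arm

A 6-joint arm with a two-finger parallel gripper is mounted at the origin on the work surface. World frame = base frame: x ahead of the robot, y to its left, z up, the work surface at z = 0. Lengths are in m, angles in rad, forces in N, time in s.
With the tool pointing down it reaches from about 0.35 to 0.975 m from the base axis. Payload 17.4 kg.
Tool frame: the origin (TCP) lies between the finger pads; the fingertips stand 25 mm ahead of it and the grasp point (between the pads) lies 6 mm ahead of it; z points along the fingers, y is the direction in which the jaws open and shut (so a half turn about z gives the same grasp; the last joint's range is limited). The gripper opens to 85 mm and grips with 20 to 120 N. Pads are 22 mm wide; open, the fingers measure 114 mm over their backs; the gripper's body (76 mm by 85 mm) begins 54 mm behind the grasp point. The pads swing forward as they close: fully open they stand 13 mm farther back than shut.
Start: joints at [-1.188, 0.116, 1.442, -0, 1.584, -0.038], TCP at [0.276, -0.616, 0.256] pointing down, gripper open.
Joint ranges: [-2.83, 2.83], [-0.83, 2.19], [0.07, 2.5], [-1.14, 4.28], [0.01, 3], [-2.97, 2.97]. Speed limits (rad/s): [1.89, 1.89, 2.22, 3.14, 3.14, 3.14].

### API

Orientations are given as a unit quaternion [w, x, y, z].
In Python, from bench import arm, read_camera, calibration, sign_off, models gives the robot as it stands.
- The arm moves only by the shell command python3 -m pendant 'ROWS'. ROWS is JSON, a list of rows, each a list of 7 numbers: the shift along the world's x, y, z as a fraction of full scale, then the turn, a rotation vector about the world's x, y, z as a fraction of full scale, then the opening in per cent of the stroke, from 0 (shut) to 100 (fully open). In form: [[x, y, z, rx, ry, rz, claw], ...]. A call has 1 to 8 rows; each row shifts and turns the commanded pose from where the row before left it; what a row does not reach is not made up. Full scale, the value 1, is 200 mm for a shift and 30 degrees for a turn. A row lasts 1/8 s, in which the tool goes at most 62.5 mm and 10.7 degrees, less where a joint would pass 70% of its speed; a pose out of reach is approached as far as the arm can. A call with a number of a shift or a turn outside -1 to 1 is refused whole. A call with a gripper value outside its range is refused whole. The fingers move at their own pace and stop on an object; the grip force is fixed at half the most. Time passes only in rows, so rows that do not move let the fingers close. It gives the time, the measured TCP pose, the force and the opening at its end, in the units of the state.
- arm.state(): the state, without advancing time (a new reading comes with each control period).
- read_camera(name): name is "side" or "top"; returns the picture (480x640x3 uint8, red, green, blue); there is no depth.
- calibration(name): a dict with "vertical_fov" (degrees; the focal length in pixels is half the picture's height over the tangent of half this angle, whatever the lens; pixels are square), "cx", "cy" (the principal point, pixels), "extrinsics" (4x4, takes a point from world to camera coordinates). Camera axes: x right, y up, looking along -z (the intrinsics and any distortion apply to the point x, -y, -z); pixel columns grow to the right and rows downward; lengths in m; the calibration is good to about 2 mm. A picture is of the moment at which its call begins. calibration takes no time and is no camera call.
- sign_off(): hands the job in, once; it reports no verdict.
Trained networks look in the newest picture that a camera, given by its name, has taken for a name from the list of things; names that differ only in an ending like _2 or _b are one class to them, and where a whole thing is asked for, a point or a joint stands for the part that bears it (a point fixed in the world has none). Each returns a list of dicts, best first, with "score" (0 to 1); they miss things now and then, are a little off and sometimes report something else, mostly with a low value. They report only what shows in the picture. A call takes as long as a camera call.
- models.find_in(label, camera): "extent" ([centre column, centre row, width, height] in pixels, round what is visible of it).
- models.regions_of(label, camera): "pixels" (480x640 bool, what is visible of it) and "extent" ([centre column, centre row, width, height] in pixels, round what is visible of it).
- models.place_of(label, camera): "at" ([column, row] in pixels: a listed point, or the origin of a listed thing).
The state is a dict: "time_s": time; "qpos": joint angles; "qd": joint speeds; "joint_efforts": joint torques, N m; "tool_pos": TCP position; "ee_rot": TCP orientation; "contact_force": force on the tool from outside, world axes, zero at the start; "moment": the same for the moment, N m; "width": finger opening in m.
Only numpy, scipy, OpenCV 4.12 (cv2) and the standard library are available. Lean on these libraries where they do the work, as an engineer would, in place of code of your own. Each camera call takes 0.05 s, during which the arm holds its last target.

### The job

Two of the four leaning wells in the shaker's tube block still have a rubber cushion at the bottom, out of sight. While the big tubes are still in the bench rack, feel down into the wells with the steel rod to find the two clear ones, and stand the rod back in its hole in the rack; then seat the two big capped tubes fully home in the clear wells, and let go. Leave everything else where it stands.

Things in the scene. Friction and masses are not known exactly. Their poses are not given: they have to be found in the camera images.
- well_1: Well 1 of the row in the shaker's block (1 and 4 at the ends), 32 mm bore, 71 mm deep along the bore. Origin: centre of the clear well's bottom, where a tube's foot rests. z: along the bore, out of the mouth (30 degrees from vertical, leaning towards the robot); y: along the row towards well 4; x: across the row, away from the robot and up.
- well_2: Well 2 of the row in the shaker's block (1 and 4 at the ends), 32 mm bore, 71 mm deep along the bore. Origin: centre of the clear well's bottom, where a tube's foot rests. z: along the bore, out of the mouth (30 degrees from vertical, leaning towards the robot); y: along the row towards well 4; x: across the row, away from the robot and up.
- well_3: Well 3 of the row in the shaker's block (1 and 4 at the ends), 32 mm bore, 71 mm deep along the bore. Origin: centre of the clear well's bottom, where a tube's foot rests. z: along the bore, out of the mouth (30 degrees from vertical, leaning towards the robot); y: along the row towards well 4; x: across the row, away from the robot and up.
- well_4: Well 4 of the row in the shaker's block (1 and 4 at the ends), 32 mm bore, 71 mm deep along the bore. Origin: centre of the clear well's bottom, where a tube's foot rests. z: along the bore, out of the mouth (30 degrees from vertical, leaning towards the robot); y: along the row towards well 4; x: across the row, away from the robot and up.
- shaker: Orbital shaker (270 x 250 mm) with an aluminium tube block (52 x 210 mm, 84 mm along the bore) leaning 30 degrees: four equal wells in a row, 52 mm apart, mouths facing up and towards the robot; two clamped flasks behind it. A thin rubber pad is each clear well's bottom; in two wells, out of sight, a fixed rubber cushion fills the bore 15 mm higher. Origin: under its middle.
- tube_1_cap (a point): One of the two big round-bottomed tubes (29 mm thick, 112 mm long overall, white ribbed cap 34 mm across and 24 mm high, 60 g); in the bench rack its foot is 10 mm above the bench. This point: the centre of its cap, 100 mm above the foot, the place to grip; z up along the tube.
- tube_1_foot (a point): The lowest point of that tube's round bottom; z up along the tube.
- tube_2_cap (a point): One of the two big round-bottomed tubes (29 mm thick, 112 mm long overall, white ribbed cap 34 mm across and 24 mm high, 60 g); in the bench rack its foot is 10 mm above the bench. This point: the centre of its cap, 100 mm above the foot, the place to grip; z up along the tube.
- tube_2_foot (a point): The lowest point of that tube's round bottom; z up along the tube.
- rod_grip (a point): The feeler rod: steel, 12 mm thick with a rounded tip, 165 mm long overall with a black handle 24 mm across and 36 mm high at the top, 70 g; it stands upright in the bench rack. This point: the centre of the handle, 147 mm above the tip; z up along the rod.
- rod_tip (a point): The rod's lower tip; z up along the rod.
- rod_hole (a point): Centre of the rod's hole at the upper face of the bench rack, 55 mm above the bench; hole 14.5 mm wide, 45 mm deep. The rack is a fixed blue block, 66 x 246 x 55 mm. Its y axis runs along the row, x across it. From this hole along y: slim tubes at 42 and 140 mm, big tubes at 90 and 190 mm.
- beaker: glass beaker, 72 mm across, 85 mm high; a bystander; origin under its foot
- reagent_jar: small brown glass jar, 60 mm across, 85 mm high, white lid; a bystander; origin under its foot
- slim_1_centre (a point): a slim capped tube in the bench rack (17 mm thick, cap 21 mm, 98 mm long), half-way up; a bystander
- slim_2_centre (a point): the other slim capped tube, the same; a bystander

How it is judged:
By the outcome, as a careful person would: the job done as asked, in the order asked, and still so for the second after the job is handed in, with the robot touching nothing.
It also fails if it takes over 72 s, if anything falls off the work surface, if the arm or the gripper's body presses on something with over 40 N, if the wrist force passes 120 N, or if a joint passes its speed limit or range.

## Working session

There is one attempt and no reset: what is moved stays moved. The work goes in short steps, Python scripts to look and compute and a shell command to move; the robot and the scene stay as the last step left them, time stands still between calls to the robot, and variables do not carry over. Pictures are saved under pics/ and viewed, and the job is handed in when it is done.

```bash
ls; mkdir -p pics; python3 - <<'E'
from bench import arm, read_camera, calibration
import cv2
for n in ("side","top"):
    im=read_camera(n); cv2.imwrite(f"pics/{n}0.png",im[:,:,::-1])
    print(n,calibration(n))
s=arm.state(); print(s)
E
```

```text
pics
side {'vertical_fov': 50.283529363648526, 'cx': 307.82022494750413, 'cy': 235.13978158058848, 'extrinsics': array([[ 0.93852799, -0.34519126, -0.0028648 , -0.55077162],
       [ 0.24598562,  0.66293289,  0.7071146 , -0.23113605],
       [-0.24219061, -0.66435154,  0.70709316, -0.96593308],
       [ 0.        ,  0.        ,  0.        ,  1.        ]])}
top {'vertical_fov': 56.82416879860192, 'cx': 325.36351859228625, 'cy': 232.28478968592853, 'extrinsics': array([[-0.10198107, -0.99478557, -0.00123459,  0.0438775 ],
       [ 0.96948236, -0.09966508,  0.22398844, -0.57918387],
       [-0.22294352,  0.02164567,  0.97459102, -0.82932959],
       [ 0.        ,  0.        ,  0.        ,  1.        ]])}
{'time_s': 0.1, 'qpos': array([-1.18778822e+00,  1.16445142e-01,  1.44218493e+00, -5.36433865e-06,
        1.58399245e+00, -3.77784968e-02]), 'qd': array([-3.27573009e-05,  6.74497793e-05, -9.84521853e-04,  9.03643124e-04,
        1.51305362e-04, -1.28002573e-03]), 'joint_efforts': array([ 1.24593989e-03, -7.33663774e+01, -6.33792186e+01, -7.02400229e-06,
        5.19394758e-03,  2.46839357e-05]), 'tool_pos': array([ 0.27567545, -0.61598912,  0.25563958]), 'ee_rot': array([-5.06823746e-04,  9.77948729e-01,  2.08844485e-01, -9.10870761e-05]), 'contact_force': array([ 0.24053085, -0.68141758, -0.086592  ]), 'moment': array([-0.00503626, -0.00099869,  0.00209417]), 'width': 0.0855278198641949}
```

View pics/side0.png

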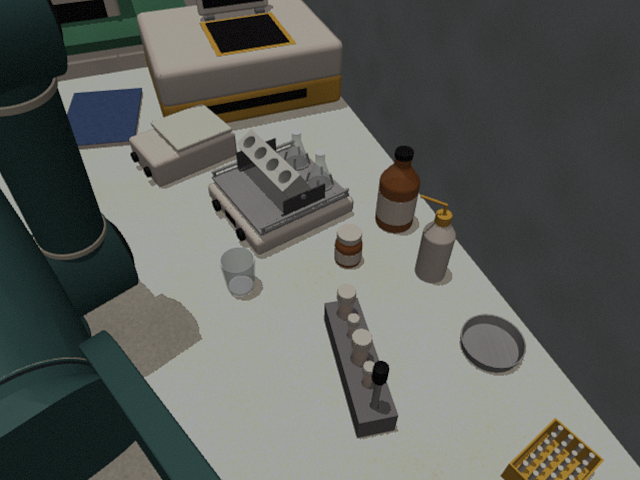

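View pics/top0.png

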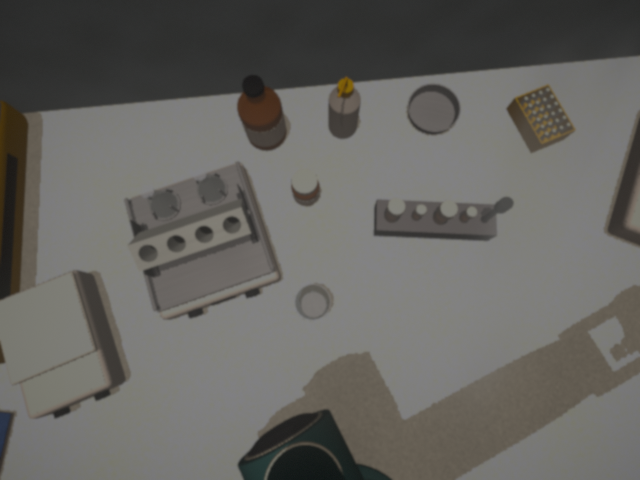

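```bash
cat > h.py <<'E'
import numpy as np, cv2
from bench import arm, read_camera, calibration, models
C={n:calibration(n) for n in("side","top")}
def f(n): return 240/np.tan(np.radians(C[n]["vertical_fov"])/2)
def proj(n,P):
    E=C[n]["extrinsics"];P=np.atleast_2d(P);c=P@E[:3,:3].T+E[:3,3]
    return np.c_[C[n]["cx"]+f(n)*c[:,0]/-c[:,2], C[n]["cy"]+f(n)*-c[:,1]/-c[:,2]]
def ray(n,uv):
    E=C[n]["extrinsics"];R=E[:3,:3]
    d=np.array([(uv[0]-C[n]["cx"])/f(n),-(uv[1]-C[n]["cy"])/f(n),-1.]);d=R.T@d
    return -R.T@E[:3,3], d/np.linalg.norm(d)
def atz(n,uv,z):
    o,d=ray(n,uv); return o+d*(z-o[2])/d[2]
def tri(us,ut):
    A=np.zeros((3,3));b=np.zeros(3)
    for n,uv in(("side",us),("top",ut)):
        o,d=ray(n,uv);M=np.eye(3)-np.outer(d,d);A+=M;b+=M@o
    P=np.linalg.solve(A,b)
    return P,[np.round(proj("side",P)[0]-us,1),np.round(proj("top",P)[0]-ut,1)]
E
python3 - <<'E'
from h import *
for n in C: read_camera(n)
for l in ["well_1","tube_1_cap","tube_1_foot","rod_grip","rod_tip","rod_hole","beaker","reagent_jar","slim_1_centre","shaker"]:
    for n in C:
        print(l,n,[(np.round(r["at"],1).tolist(),round(float(r["score"]),2)) for r in models.place_of(l,n)])
print(arm.state()["time_s"])
E
```

```text
well_1 side []
well_1 top []
tube_1_cap side [([362.3, 344.0], 0.79)]
tube_1_cap top [([447.1, 211.5], 0.79)]
tube_1_foot side []
tube_1_foot top []
rod_grip side [([377.6, 371.8], 0.65)]
rod_grip top [([503.2, 204.4], 0.53)]
rod_tip side []
rod_tip top []
rod_hole side [([369.3, 407.7], 0.96)]
rod_hole top [([484.5, 217.6], 0.94)]
beaker side [([239.7, 286.6], 0.59)]
beaker top [([317.8, 302.4], 0.89)]
reagent_jar side [([347.7, 262.7], 0.94)]
reagent_jar top [([302.8, 192.2], 0.97)]
slim_1_centre side [([365.0, 382.4], 0.56)]
slim_1_centre top [([467.0, 215.8], 0.67)]
shaker side [([283.1, 204.9], 0.96), ([343.2, 295.2], 0.69)]
shaker top [([209.8, 242.4], 0.62)]
1.2
```

```bash
python3 - <<'E'
from h import *
t=cv2.imread("pics/top0.png");s=cv2.imread("pics/side0.png")
def crop(im,x,y,w,h,k,name):
    c=cv2.resize(im[y:y+h,x:x+w],None,fx=k,fy=k,interpolation=cv2.INTER_CUBIC);cv2.imwrite(name,c)
crop(t,115,155,170,165,4.5,"pics/tsh.png")
crop(s,200,120,160,125,4.8,"pics/ssh.png")
crop(t,360,180,170,80,4.5,"pics/tr.png")
crop(s,300,275,130,170,3.5,"pics/sr.png")
for l,a,b in [("cap",(362.3,344),(447.1,211.5)),("rod",(377.6,371.8),(503.2,204.4)),("hole",(369.3,407.7),(484.5,217.6)),("jar",(347.7,262.7),(302.8,192.2)),("beaker",(239.7,286.6),(317.8,302.4)),("shaker",(283.1,204.9),(209.8,242.4))]:
    print(l,*tri(a,b))
E
```

```text
cap [ 0.59069781 -0.25631149  0.1000084 ] [array([-0.4,  0.2]), array([ 0. , -0.4])]
rod [ 0.57557778 -0.34161843  0.15866107] [array([ 1.6, -0.6]), array([-0. ,  1.4])]
hole [ 0.57429025 -0.34426037  0.05287307] [array([ 3.7, -1.5]), array([0.1, 3.2])]
jar [ 0.69618205  0.02429295 -0.02524669] [array([ 1.4, -0.6]), array([0. , 1.5])]
beaker [0.44313611 0.01429115 0.00743289] [array([ 1.8, -0.5]), array([0.1, 1.9])]
shaker [0.60276965 0.23257928 0.00289355] [array([-1.7,  0.6]), array([ 0. , -2.1])]
```

View pics/tsh.png

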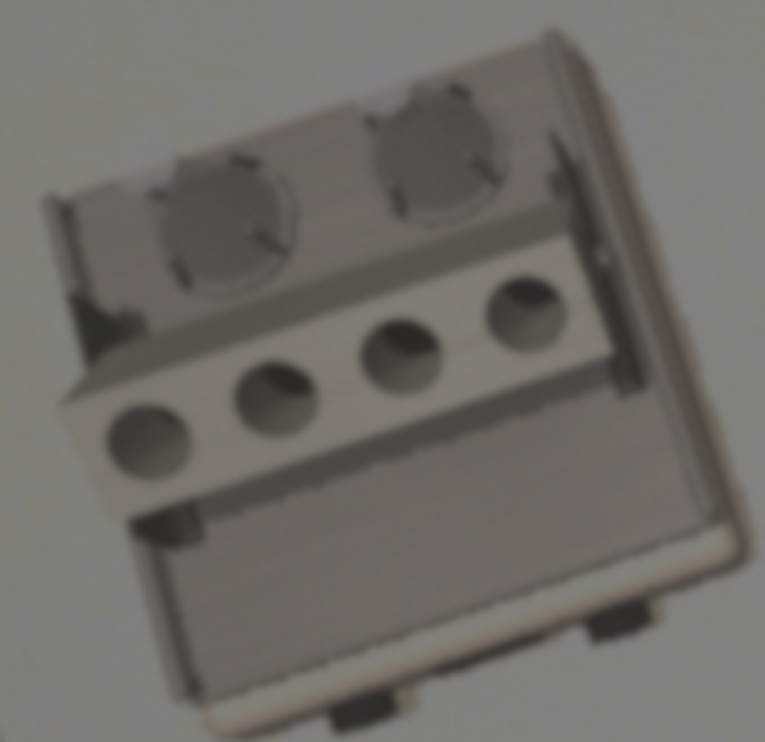

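View pics/ssh.png

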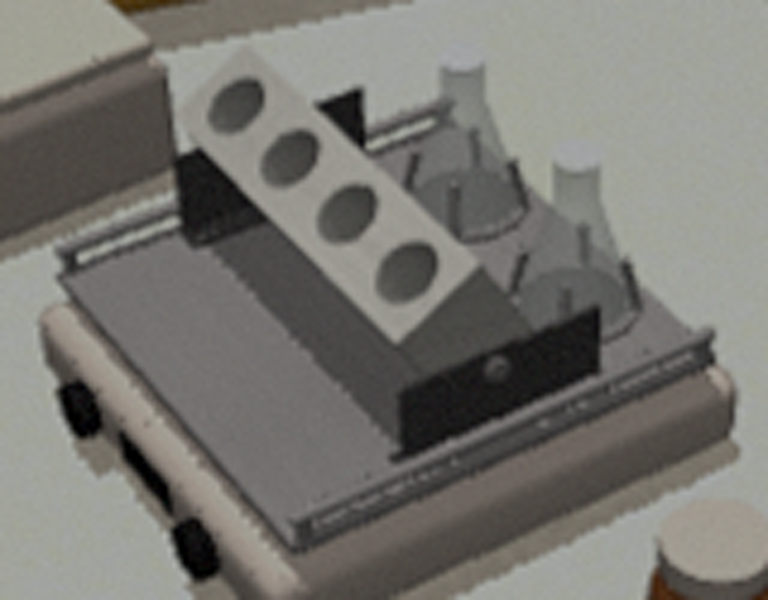

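View pics/tr.png

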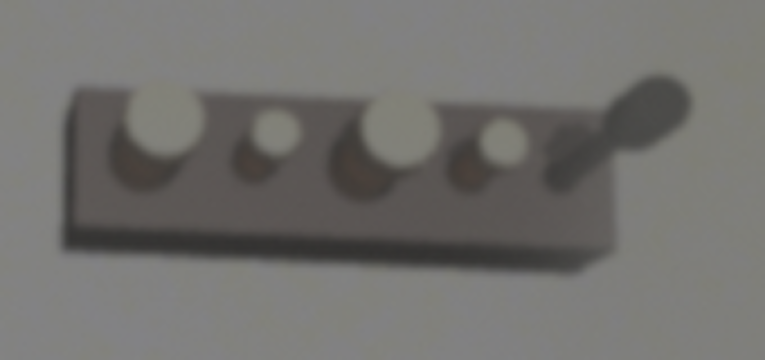

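View pics/sr.png

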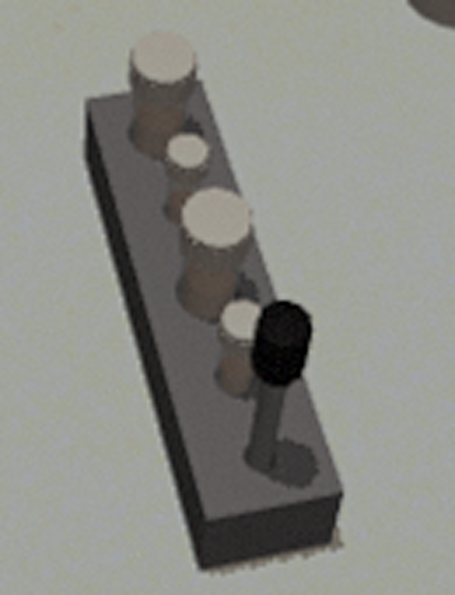

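```bash
cat > fit.py <<'E'
from h import *
from scipy.optimize import least_squares
def un(p,o,k): return (np.array(p,float)+.5)/k-.5+np.array(o)
T=lambda p:un(p,(115,155),4.5); S=lambda p:un(p,(200,120),4.8)
TR=lambda p:un(p,(360,180),4.5); SR=lambda p:un(p,(300,275),3.5)
def blk(p):
    x,y,z,a=p; c,s=np.cos(a),np.sin(a); xh=np.array([c,s,0]);yd=np.array([-s,c,0]);Z=np.array([0,0,1.])
    zw=-.5*xh+np.cos(np.pi/6)*Z; xw=np.cos(np.pi/6)*xh+.5*Z
    M=np.array([x,y,z])
    w=[M+yd*.052*k for k in(-1.5,-.5,.5,1.5)]
    cor=[M+xw*.026*i+yd*.105*j for i,j in((1,1),(1,-1),(-1,-1),(-1,1))]
    return np.array(w+cor),xw,yd,zw
bt=T([(527,315),(402,356),(276,398),(149,442),(60,403),(570,233),(612,352),(118,522)])
bs=S([(408,272),(347,213),(290,158),(236,105),(247,48),(482,268),(400,343),(187,118)])
def rack(p):
    x,y,a=p; c,s=np.cos(a),np.sin(a);xh=np.array([c,s]);yd=np.array([-s,c]);M=np.array([x,y])
    P=[]
    for d,z in((90,.122),(190,.122),(42,.113),(140,.113),(0,.175)):
        P.append([*(M+yd*d/1000),z])
    return np.array(P),xh,yd
E
cat > run.py <<'E'
from fit import *
rt=TR([(401,127),(166,119),(503,142),(277,132)]); rs=SR([(216,217),(164,57),(242,320),(187,151)])
rtt=TR([(655,108)]); 
def res(q):
    B=blk(q[:4])[0];R=rack(q[4:7])[0];ot,os=q[7:9],q[9:11]
    r=[proj("top",B)+ot-bt,proj("side",B)+os-bs,proj("top",R[:2])+ot-rt[:2],proj("side",R[:2])+os-rs[:2]]
    return np.r_[np.vstack(r).ravel(),q[7:11]/1.0]
q0=np.r_[.6,.23,.12,.2,.575,-.344,.05,0,0,0,0]
s=least_squares(res,q0,loss="soft_l1"); q=s.x
np.save("q.npy",q)
print("cost",s.cost,np.round(q,4)); 
r=res(q)[:-4].reshape(-1,2); print(np.round(r,1).tolist())
W,xw,yd,zw=blk(q[:4]); print("mouths",np.round(W[:4],4).tolist());print("zw",zw,"bottom",np.round(W[:4]-.071*zw,4).tolist())
R=rack(q[4:7])[0]; print("rack",np.round(R,4).tolist())
o,so=q[7:9],q[9:11]
print("slim pred", proj("top",R[2:])+o-np.vstack([rt[2:],rtt]), proj("side",R[2:4])+so-rs[2:])
E
python3 run.py
```

```text
cost 5.092279202427924 [ 0.5728  0.2294  0.1565  0.2372  0.5766 -0.3435 -0.1479 -0.2576 -0.2827
 -0.2572  0.3137]
[[0.1, -0.1], [0.2, 0.1], [0.4, 0.1], [0.5, -0.2], [-0.6, 0.4], [-0.2, 0.1], [0.2, -0.2], [-1.3, -0.1], [-0.0, 0.3], [0.2, 0.4], [0.3, 0.3], [0.4, 0.4], [0.4, -0.9], [0.1, -0.8], [-0.4, 0.6], [-2.9, -0.1], [0.3, 0.4], [0.2, -0.1], [0.3, -0.2], [-0.1, -0.4]]
mouths [[0.5912, 0.1536, 0.1565], [0.5789, 0.2042, 0.1565], [0.5667, 0.2547, 0.1565], [0.5545, 0.3052, 0.1565]]
zw [-0.48600098 -0.11748639  0.8660254 ] bottom [[0.6257, 0.162, 0.095], [0.6134, 0.2125, 0.095], [0.6012, 0.263, 0.095], [0.589, 0.3136, 0.095]]
rack [[0.5898, -0.2545, 0.122], [0.6046, -0.1556, 0.122], [0.5828, -0.302, 0.113], [0.5972, -0.2051, 0.113], [0.5766, -0.3435, 0.175]]
slim pred [[ 1.33653645 -0.53122693]
 [ 0.67375254 -0.52707672]
 [ 2.24923219 -1.3274869 ]] [[ 0.70335228 -1.88643857]
 [ 0.3350747  -2.14075645]]
```

```bash
cat > go.py <<'E'
from fit import *
from scipy.spatial.transform import Rotation as Ro
q=np.load("q.npy")
def st():
    s=arm.state(); w=s["ee_rot"]; return s,np.array(s["tool_pos"]),Ro.from_quat([w[1],w[2],w[3],w[0]])
def need(P,ztool,ytool,label=""):
    """P = wanted TCP position"""
    s,p,R=st()
    ztool=np.array(ztool)/np.linalg.norm(ztool);ytool=np.array(ytool,float);ytool-=ztool*(ytool@ztool);ytool/=np.linalg.norm(ytool)
    best=None
    for sg in(1,-1):
        Y=sg*ytool; G=Ro.from_matrix(np.c_[np.cross(Y,ztool),Y,ztool]); v=(G*R.inv()).as_rotvec()
        if best is None or np.linalg.norm(v)<np.linalg.norm(best): best=v
    d=P-p
    print(label,"shift units",np.round(d/.2,4).tolist(),"mm",np.round(d*1000,1).tolist(),"turn units",np.round(np.degrees(best)/30,4).tolist(),"deg",np.round(np.degrees(best),1).tolist())
def rackpt(d,zg):
    x,y,a=q[4:7];return np.array([x-np.sin(a)*d,y+np.cos(a)*d,zg+.006]),(0,0,-1),(np.cos(a),np.sin(a),0)
def wellpt(i,h,dx=0,dy=0):
    """grasp point h above clear bottom, along bore"""
    W,xw,yd,zw=blk(q[:4]); return W[i-1]-.071*zw+(h+.006)*zw+dx*xw+dy*yd,-zw,xw
E
python3 -c "
from go import *
need(*rackpt(0,.25))"
python3 -m pendant '[[0.15,0.136,0,0,0,0.19,100],[0.15,0.136,0,0,0,0.19,100],[0.15,0.136,0,0,0,0.19,100],[0.15,0.136,0,0,0,0.19,100],[0.15,0.136,0,0,0,0.19,100],[0.15,0.136,0,0,0,0.19,100],[0.15,0.136,0,0,0,0.19,100],[0.15,0.136,0,0,0,0.19,100]]'
python3 -c "
from go import *
need(*rackpt(0,.24))"
```

```text
shift units [1.5043, 1.363, -0.0014] mm [300.9, 272.6, -0.3] turn units [-0.0, -0.0001, 1.914] deg [-0.0, -0.0, 57.4]
time_s: 2.2
tool_pos: [0.5166, -0.3975, 0.2564]
ee_rot: [0.0, 0.82, 0.573, 0.0]
contact_force: [-0.5, -0.3, 0.5]
width: 0.0849
 shift units [0.2998, 0.27, -0.0521] mm [60.0, 54.0, -10.4] turn units [0.0003, 0.0003, 0.3877] deg [0.0, 0.0, 11.6]
```

```bash
python3 -m pendant '[[0.15,0.135,0,0,0,0.194,100],[0.15,0.135,-0.05,0,0,0.194,100],[0,0,0,0,0,0,60],[0,0,0,0,0,0,60]]'
python3 - <<'E'
from go import *
need(*rackpt(0,.157))
for n in C: cv2.imwrite(f"pics/{n}1.png",read_camera(n)[:,:,::-1])
s=cv2.imread("pics/side1.png");t=cv2.imread("pics/top1.png")
a=cv2.resize(s[250:430,290:470],(400,400),interpolation=cv2.INTER_CUBIC);b=cv2.resize(t[130:270,430:570],(400,400),interpolation=cv2.INTER_CUBIC)
cv2.imwrite("pics/c1.png",np.hstack([a,b]))
E
```

```text
time_s: 2.7
tool_pos: [0.5755, -0.3447, 0.2464]
ee_rot: [-0.0, 0.759, 0.652, -0.0]
contact_force: [-0.4, 0.0, -0.9]
width: 0.0517
 shift units [0.0052, 0.006, -0.4169] mm [1.0, 1.2, -83.4] turn units [0.0003, -0.0004, 0.0072] deg [0.0, -0.0, 0.2]
```

View pics/c1.png

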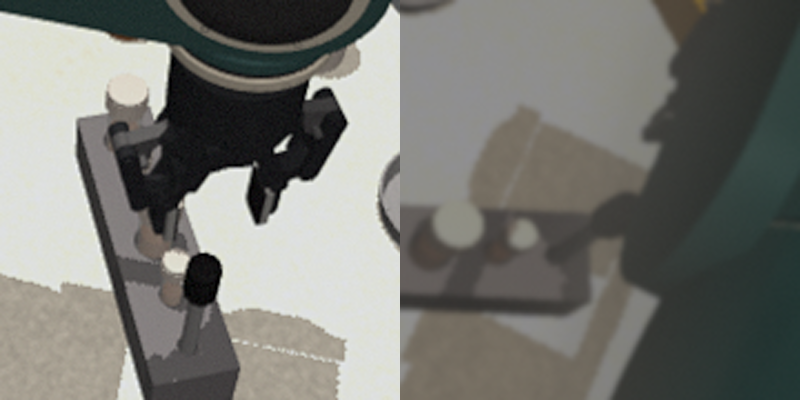

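```bash
python3 -m pendant '[[0.005,0.006,-0.1,0,0,0.007,60],[0,0,-0.1,0,0,0,60],[0,0,-0.1,0,0,0,60],[0,0,-0.1,0,0,0,60],[0,0,-0.017,0,0,0,60],[0,0,0,0,0,0,60]]'
python3 - <<'E'
from go import *
need(*rackpt(0,.157))
for n in C: cv2.imwrite(f"pics/{n}2.png",read_camera(n)[:,:,::-1])
s=cv2.imread("pics/side2.png");t=cv2.imread("pics/top2.png")
a=cv2.resize(s[290:430,310:450],(400,400),interpolation=cv2.INTER_CUBIC);b=cv2.resize(t[130:270,430:570],(400,400),interpolation=cv2.INTER_CUBIC)
cv2.imwrite("pics/c2.png",np.hstack([a,b]))
E
```

```text
time_s: 3.55
tool_pos: [0.5768, -0.3434, 0.163]
ee_rot: [0.0, 0.757, 0.653, 0.0]
contact_force: [-0.5, -0.2, 0.7]
width: 0.0511
 shift units [-0.0012, -0.0009, -0.0001] mm [-0.2, -0.2, -0.0] turn units [0.0001, 0.0001, -0.0013] deg [0.0, 0.0, -0.0]
```

View pics/c2.png

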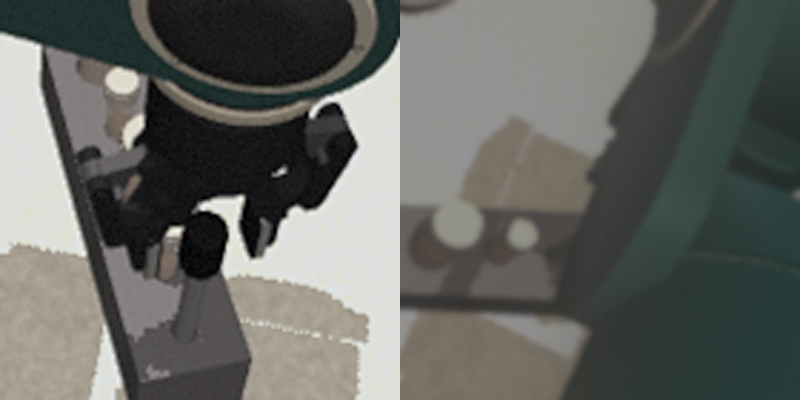

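```bash
python3 - <<'E'
from go import *
s,p,R=st()
x,y,a=q[4:7]
so=q[9:11]
for z in(.139,.157,.175): print(z,proj("side",[x,y,z])+so)
y_=R.as_matrix()[:,1]
for k in(-.0255,0,.0255): print("tip",proj("side",p+R.as_matrix()[:,2]*.019+y_*k)+so)
im=cv2.imread("pics/side2.png")
c=cv2.resize(im[330:430,330:430],(600,600),interpolation=cv2.INTER_CUBIC)
c=np.clip(c.astype(float)*2.2,0,255).astype(np.uint8)
for P,col in (([x,y,.139],(0,255,0)),([x,y,.157],(0,255,0)),([x,y,.175],(0,255,0)),(p+R.as_matrix()[:,2]*.019+y_*.0255,(0,0,255)),(p+R.as_matrix()[:,2]*.019-y_*.0255,(0,0,255))):
    u=(proj("side",P)[0]+so-330)*6; cv2.circle(c,(int(u[0]),int(u[1])),4,col,-1)
cv2.imwrite("pics/c3.png",c)
E
```

```text
0.139 [[378.81475864 379.03866132]]
0.157 [[379.96372254 372.93002836]]
0.175 [[381.15149579 366.61505981]]
tip [[363.26189352 380.09692004]]
tip [[379.47450396 376.9534804 ]]
tip [[395.53713636 373.83911979]]
```

View pics/c3.png

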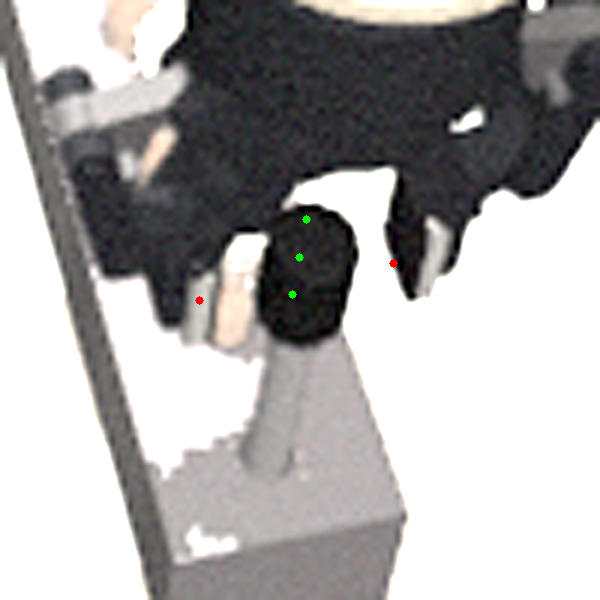

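```bash
python3 - <<'E'
from go import *
o=[]
for k in (0,1,2):
    im=cv2.imread(f"pics/side{k}.png")[350:430,355:405]
    o.append(np.clip(cv2.resize(im,(250,400),interpolation=cv2.INTER_NEAREST).astype(float)*2,0,255).astype(np.uint8))
cv2.imwrite("pics/c4.png",np.hstack(o))
E
```

```text
(no output)
```

View pics/c4.png

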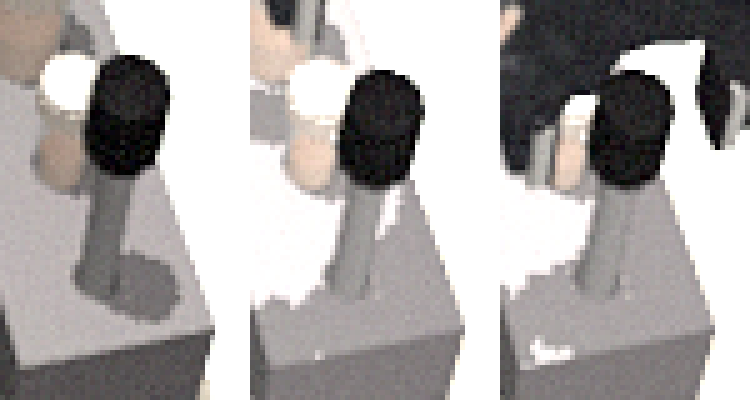

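```bash
python3 - <<'E'
from go import *
s,p,R=st(); print(np.round(s["qpos"],3))
P,z,y=rackpt(0,.157); need(P,z,np.cross([0,0,1],y))
E
```

```text
[-0.575  0.146  1.559  0.     1.435 -0.428]
 shift units [-0.0024, -0.0002, -0.0043] mm [-0.5, -0.0, -0.9] turn units [-0.0006, 0.0027, 2.9988] deg [-0.0, 0.1, 90.0]
```

```bash
python3 -m pendant '[[0,0,0,0,0,-0.333,80],[0,0,0,0,0,-0.333,80],[0,0,0,0,0,-0.333,80],[0,0,0,0,0,-0.333,80],[0,0,0,0,0,-0.333,80],[0,0,0,0,0,-0.333,80],[0,0,0,0,0,-0.333,80],[0,0,0,0,0,-0.333,80]]'
python3 -m pendant '[[0,0,0,0,0,-0.333,80],[0,0,0,0,0,0,80],[0,0,0,0,0,0,80]]'
python3 - <<'E'
from go import *
P,z,y=rackpt(0,.157); need(P,z,np.cross([0,0,1],y))
im=read_camera("side")[...,::-1];cv2.imwrite("pics/side3.png",im)
cv2.imwrite("pics/c5.png",np.clip(cv2.resize(im[310:430,320:450],None,fx=5,fy=5,interpolation=cv2.INTER_CUBIC).astype(float)*2,0,255).astype(np.uint8))
E
```

```text
time_s: 4.65
tool_pos: [0.577, -0.3435, 0.1639]
ee_rot: [0.0, 1.0, 0.011, 0.001]
contact_force: [0.5, -0.9, -0.6]
width: 0.0682
time_s: 5.03
tool_pos: [0.5768, -0.3434, 0.1634]
ee_rot: [0.0, 0.997, -0.071, 0.0]
contact_force: [-0.7, -0.2, -0.3]
width: 0.0684
 shift units [-0.0013, -0.0007, -0.0018] mm [-0.3, -0.1, -0.4] turn units [0.0006, 0.001, -0.0119] deg [0.0, 0.0, -0.4]
```

View pics/c5.png

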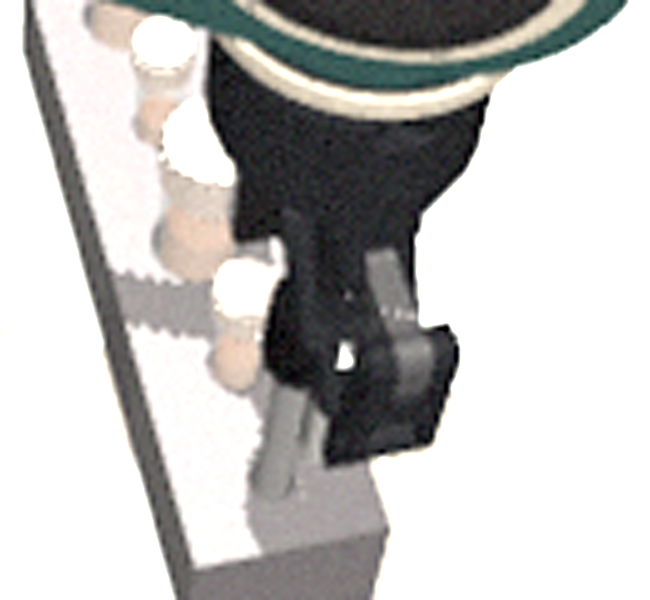

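```bash
python3 -m pendant '[[0,0,0,0,0,0,30],[0,0,0,0,0,0,15],[0,0,0,0,0,0,0],[0,0,0,0,0,0,0],[0,0,0,0,0,0,0]]'
python3 - <<'E'
from go import *
im=read_camera("side")[...,::-1];cv2.imwrite("pics/side4.png",im)
cv2.imwrite("pics/c6.png",np.clip(cv2.resize(im[310:430,320:450],None,fx=5,fy=5,interpolation=cv2.INTER_CUBIC).astype(float)*2,0,255).astype(np.uint8))
s=arm.state();print(s["width"],s["contact_force"],s["moment"])
E
```

```text
time_s: 5.7
tool_pos: [0.5768, -0.3433, 0.163]
ee_rot: [0.0, 0.997, -0.073, 0.0]
contact_force: [0.3, -0.3, 2.2]
width: 0.0229
0.02279840504171705 [-0.34766904  0.33347648  1.31683411] [0.13193242 0.01435826 0.00091707]
```

View pics/c6.png

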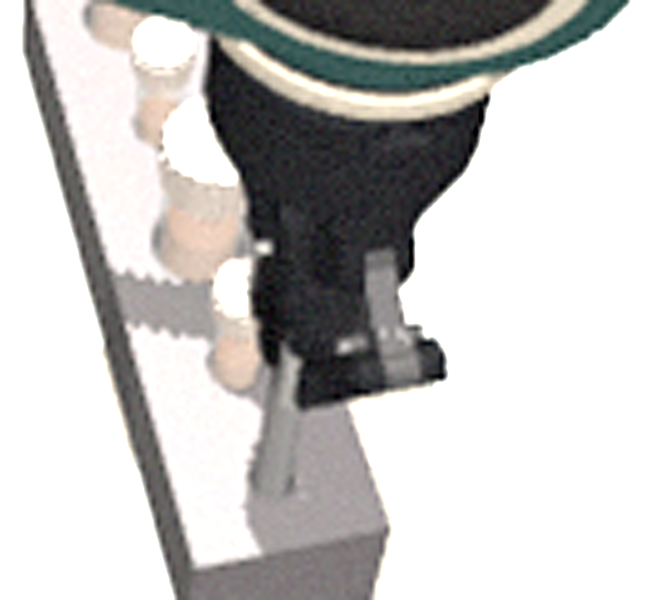

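```bash
python3 - <<'E'
from go import *
s,p,R=st();M=R.as_matrix();so=q[9:11]
im=cv2.imread("pics/side4.png")
c=np.clip(cv2.resize(im[310:430,320:450],None,fx=5,fy=5,interpolation=cv2.INTER_CUBIC).astype(float)*2,0,255).astype(np.uint8)
def dot(P,col):
    u=(proj("side",P)[0]+so+.5-[320,310])*5; cv2.circle(c,(int(u[0]),int(u[1])),4,col,-1)
sg=1 if M[1,1]<0 else -1
for w in(-.011,.011):
  for h in(.0,.025):
    dot(p+M[:,0]*w+M[:,2]*h+sg*M[:,1]*.0115,(0,255,0))
    dot(p+M[:,0]*w+M[:,2]*h+sg*M[:,1]*.026,(0,0,255))
dot([p[0],p[1],.055],(255,0,0));dot([p[0],p[1],.139],(255,0,0))
cv2.imwrite("pics/c7.png",c)
E
```

```text
(no output)
```

View pics/c7.png

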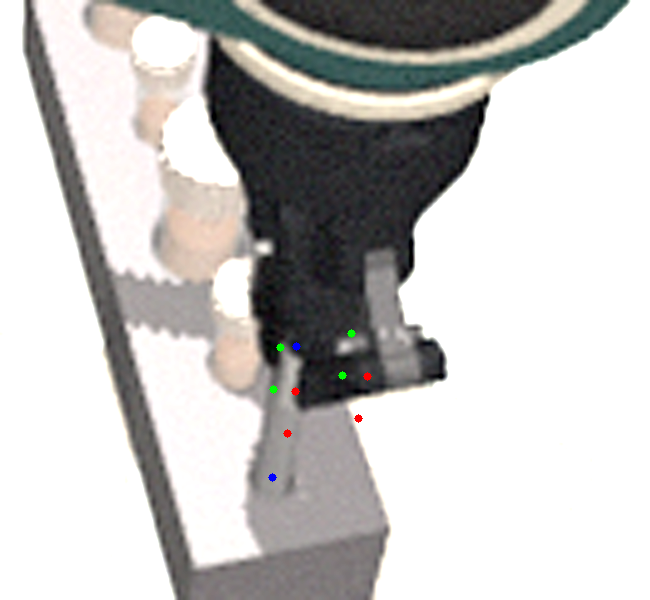

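```bash
python3 - <<'E'
from go import *
so=q[9:11]
for z in(.14,.16,.18,.2):
  for u in((300,405),(445,375),(300,370),(445,340)):
    P=atz("side",np.array(u)/5-.5+[320,310]-so,z); s,p,R=st(); d=R.as_matrix().T@(P-p); print(z,u,np.round(P,3),"tool xyz mm",np.round(d*1000))
E
python3 - <<'E'
import cv2
im=cv2.imread("pics/side4.png");cv2.imwrite("pics/c8.png",cv2.resize(im[230:430,300:500],(800,800),interpolation=cv2.INTER_CUBIC)[:600])
E
```

```text
0.14 (300, 405) [ 0.569 -0.361  0.14 ] tool xyz mm [-5. 19. 23.]
0.14 (445, 375) [ 0.614 -0.368  0.14 ] tool xyz mm [41. 19. 23.]
0.14 (300, 370) [ 0.574 -0.351  0.14 ] tool xyz mm [-2.  8. 23.]
0.14 (445, 340) [ 0.62  -0.357  0.14 ] tool xyz mm [45.  8. 23.]
0.16 (300, 405) [ 0.562 -0.37   0.16 ] tool xyz mm [-10.  29.   3.]
0.16 (445, 375) [ 0.606 -0.377  0.16 ] tool xyz mm [34. 29.  3.]
0.16 (300, 370) [ 0.567 -0.36   0.16 ] tool xyz mm [-7. 18.  3.]
0.16 (445, 340) [ 0.612 -0.366  0.16 ] tool xyz mm [38. 18.  3.]
0.18 (300, 405) [ 0.556 -0.379  0.18 ] tool xyz mm [-15.  39. -17.]
0.18 (445, 375) [ 0.599 -0.385  0.18 ] tool xyz mm [ 28.  38. -17.]
0.18 (300, 370) [ 0.561 -0.37   0.18 ] tool xyz mm [-12.  28. -17.]
0.18 (445, 340) [ 0.604 -0.376  0.18 ] tool xyz mm [ 32.  28. -17.]
0.2 (300, 405) [ 0.549 -0.388  0.2  ] tool xyz mm [-20.  49. -37.]
0.2 (445, 375) [ 0.591 -0.394  0.2  ] tool xyz mm [ 21.  48. -37.]
0.2 (300, 370) [ 0.554 -0.379  0.2  ] tool xyz mm [-17.  39. -37.]
0.2 (445, 340) [ 0.596 -0.385  0.2  ] tool xyz mm [ 25.  38. -37.]
```

View pics/c8.png

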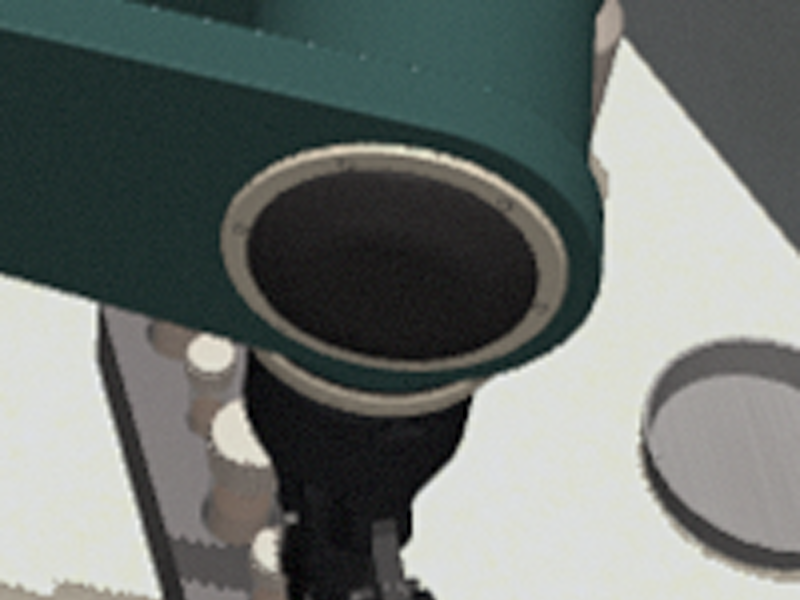

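```bash
python3 -m pendant '[[0,0,0.05,0,0,0,0],[0,0,0.1,0,0,0,0],[0,0,0.1,0,0,0,0],[0,0,0.15,0,0,0,0],[0,0,0.15,0,0,0,0],[0,0,0.15,0,0,0,0],[0,0,0.15,0,0,0,0],[0,0,0.1,0,0,0,0]]'
python3 - <<'E'
from go import *
for n in C:cv2.imwrite(f"pics/{n}5.png",read_camera(n)[...,::-1])
a=cv2.imread("pics/side5.png")[180:420,280:480]; b=cv2.imread("pics/top5.png")[150:350,400:600]
cv2.imwrite("pics/c9.png",np.clip(np.hstack([cv2.resize(a,(400,480)),cv2.resize(b,(400,480))]).astype(float)*1.6,0,255).astype(np.uint8))
def wj(i,h):
    P,z,y=wellpt(i,h); return P,z,blk(q[:4])[2]
s,p,R=st();print(s["qpos"],s["contact_force"],s["moment"])
need(*wj(1,.147+.101),"w1 30mm above mouth")
E
```

```text
time_s: 6.75
tool_pos: [0.5767, -0.3433, 0.3559]
ee_rot: [0.001, 0.997, -0.073, 0.001]
contact_force: [0.1, -1.4, -0.6]
width: 0.0225
[-5.74925624e-01  9.76373170e-02  1.30161829e+00 -2.12935853e-06
  1.73843708e+00  1.14159005e+00] [-0.23995712  0.40400864 -0.68730937] [ 0.00532529 -0.04381489 -0.02327629]
w1 30mm above mouth shift units [-0.3736, 2.3778, -0.2057] mm [-74.7, 475.6, -41.1] turn units [0.0487, -0.998, 0.7155] deg [1.5, -29.9, 21.5]
```

View pics/c9.png

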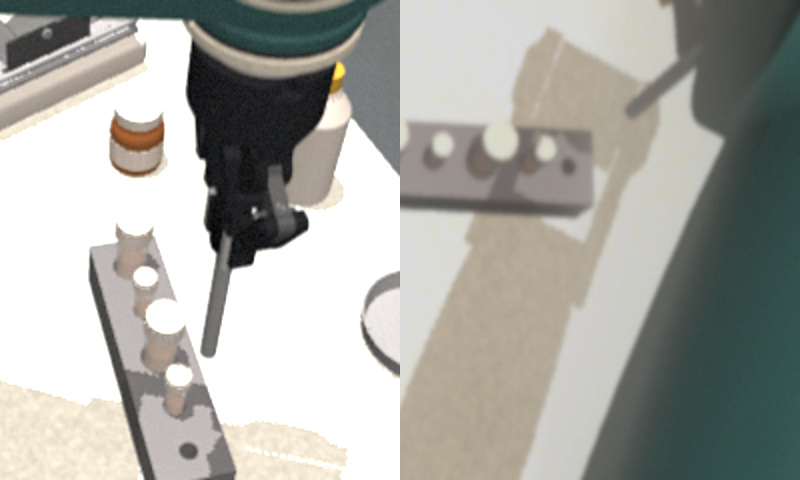

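```bash
python3 - <<'E'
from go import *
s,p,R=st()
t=p+np.array([0,0,-.153])
print("pred tip",t,proj("side",t+[0,0,.003])+q[9:11],proj("top",t+[0,0,.003])+q[7:9])
h=np.r_[q[4:6],.055];print("hole",proj("side",h)+q[9:11],proj("top",h)+q[7:9])
a=cv2.resize(cv2.imread("pics/side5.png")[330:430,350:430],None,fx=6,fy=6,interpolation=cv2.INTER_CUBIC);b=cv2.resize(cv2.imread("pics/top5.png")[180:240,460:540],None,fx=5,fy=5,interpolation=cv2.INTER_CUBIC)
c=np.zeros((600,880,3),np.uint8);c[:600,:480]=a[:600];c[:300,480:880]=b;cv2.imwrite("pics/c10.png",cv2.resize(c,(800,545)))
E
```

```text
pred tip [ 0.57693716 -0.34343636  0.20309291] [[383.49701148 355.06413895]] [[514.52979727 196.87302294]]
hole [[373.91414365 405.09349063]] [[484.10186594 219.17523801]]
```

View pics/c10.png

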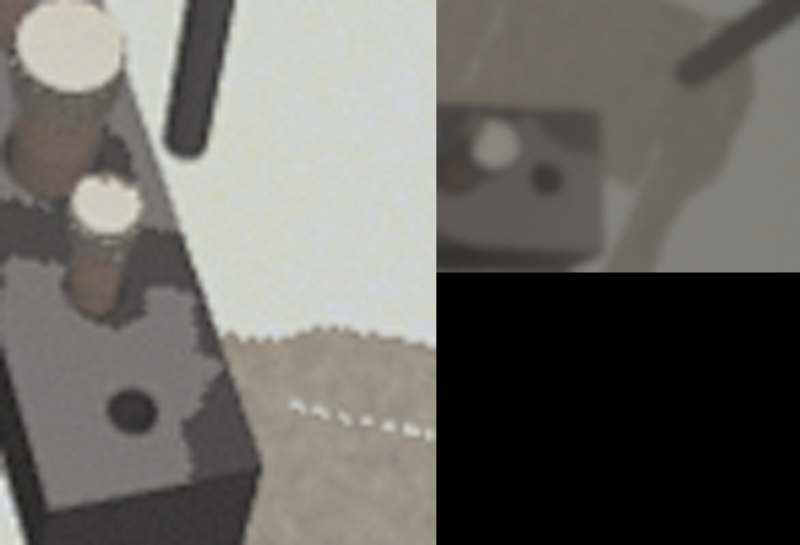

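```bash
python3 -m pendant '[[-0.031,0.198,0,0.004,-0.083,0.06,0],[-0.031,0.198,0,0.004,-0.083,0.06,0],[-0.031,0.198,0,0.004,-0.083,0.06,0],[-0.031,0.198,0,0.004,-0.083,0.06,0],[-0.031,0.198,0,0.004,-0.083,0.06,0],[-0.031,0.198,0,0.004,-0.083,0.06,0],[-0.031,0.198,0,0.004,-0.083,0.06,0],[-0.031,0.198,0,0.004,-0.083,0.06,0]]'
cat >> go.py <<'E'
def wj(i,h,dx=0,dy=0):
    P,z,y=wellpt(i,h,dx,dy); return P,z,blk(q[:4])[2]
E
python3 - <<'E'
from go import *
need(*wj(1,.147+.101),"w1 30mm above mouth")
E
```

```text
time_s: 7.85
tool_pos: [0.5266, -0.0253, 0.3518]
ee_rot: [-0.021, 0.983, 0.054, 0.172]
contact_force: [0.5, 0.7, -1.0]
width: 0.0225
w1 30mm above mouth shift units [-0.1219, 0.7873, -0.1842] mm [-24.4, 157.5, -36.8] turn units [0.0154, -0.3404, 0.2328] deg [0.5, -10.2, 7.0]
```

```bash
python3 -m pendant '[[-0.03,0.197,0,0.004,-0.085,0.058,0],[-0.03,0.197,-0.04,0.004,-0.085,0.058,0],[-0.03,0.197,-0.07,0.004,-0.085,0.058,0],[-0.03,0.197,-0.07,0.004,-0.085,0.058,0],[0,0,0,0,0,0,0]]'
python3 - <<'E'
from go import *
need(*wj(1,.147+.101),"w1 30mm above mouth")
for n in C:cv2.imwrite(f"pics/{n}6.png",read_camera(n)[...,::-1])
a=cv2.imread("pics/side6.png")[60:260,180:380]; b=cv2.imread("pics/top6.png")[150:350,100:300]
cv2.imwrite("pics/c11.png",np.clip(np.hstack([cv2.resize(a,(400,400)),cv2.resize(b,(400,400))]).astype(float)*1.6,0,255).astype(np.uint8))
E
```

```text
time_s: 8.48
tool_pos: [0.5019, 0.1331, 0.3144]
ee_rot: [-0.031, 0.959, 0.115, 0.256]
contact_force: [0.3, -0.0, -0.3]
width: 0.023
w1 30mm above mouth shift units [0.0018, -0.0047, 0.0027] mm [0.4, -0.9, 0.5] turn units [0.0005, -0.0052, -0.0046] deg [0.0, -0.2, -0.1]
```

View pics/c11.png

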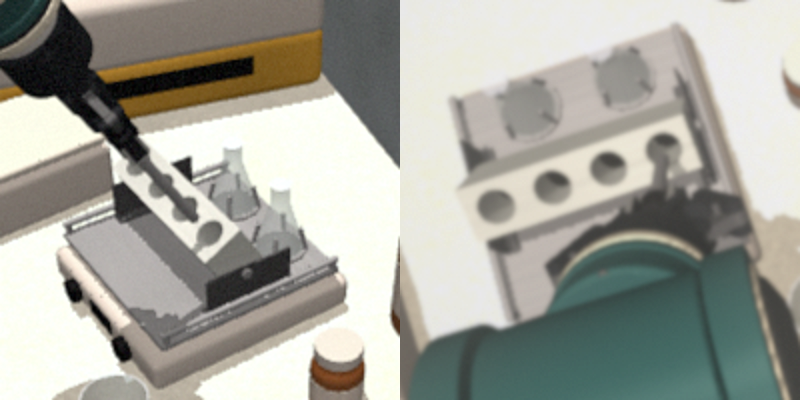

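```bash
python3 -m pendant '[[0.05,0.008,-0.087,0,-0.005,-0.004,0],[0.049,0.012,-0.088,0,0,0,0],[0.049,0.012,-0.088,0,0,0,0],[0.049,0.012,-0.088,0,0,0,0],[0,0,0,0,0,0,0]]'
cat > tip.py <<'E'
from go import *
s,p,R=st(); W,xw,yd,zw=blk(q[:4]);tip=p+R.as_matrix()[:,2]*.153
for i in range(4):
    d=tip-(W[i]-.071*zw); v=np.array([d@xw,d@yd,d@zw])*1000
    if abs(v[1])<26: print("well",i+1,"tip xyz mm",np.round(v,1))
F=np.array(s["contact_force"]);print("F well axes",np.round([F@xw,F@yd,F@zw],1),"w",s["width"])
E
python3 tip.py
```

```text
time_s: 9.2
tool_pos: [0.5428, 0.1388, 0.2452]
ee_rot: [-0.03, 0.96, 0.112, 0.257]
contact_force: [-0.2, 0.2, -0.6]
width: 0.0226
well 1 tip xyz mm [ 0.5 -3.5 20.1]
F well axes [-0.5  0.2 -0.4] w 0.022589782311715455
```

```bash
python3 - <<'E'
from go import *
need(*wj(1,.147+.020))
E
python3 -m pendant '[[0.012,0.003,-0.0216,0,0,0,0]]'; python3 tip.py;python3 - <<'E'
from go import *
need(*wj(1,.147+.015))
E
```

```text
shift units [-0.0059, 0.0142, -0.0019] mm [-1.2, 2.8, -0.4] turn units [0.0013, -0.0014, 0.0095] deg [0.0, -0.0, 0.3]
time_s: 9.32
tool_pos: [0.5453, 0.1399, 0.2435]
ee_rot: [-0.03, 0.959, 0.112, 0.259]
contact_force: [-0.8, 1.1, -0.4]
width: 0.0226
well 1 tip xyz mm [ 2.6 -3.  17.3]
F well axes [-0.7  1.2 -0.1] w 0.022649551696025127
 shift units [-0.0063, 0.0117, -0.0152] mm [-1.3, 2.3, -3.0] turn units [-0.0005, 0.0063, 0.0083] deg [-0.0, 0.2, 0.2]
```

```bash
python3 -m pendant '[[-0.006,0.012,0,0,0,0,0],[0,0,0,0,0,0,0]]'; python3 tip.py; python3 -m pendant '[[0.0097,0.0023,-0.0173,0,0,0,0],[0,0,0,0,0,0,0]]'; python3 tip.py
```

```text
time_s: 9.57
tool_pos: [0.5436, 0.143, 0.243]
ee_rot: [-0.03, 0.959, 0.113, 0.258]
contact_force: [-0.2, -0.1, -1.0]
width: 0.0224
well 1 tip xyz mm [ 1.5  0.5 17.3]
F well axes [-0.7 -0.1 -0.8] w 0.022381607122690175
time_s: 9.82
tool_pos: [0.5456, 0.1434, 0.2386]
ee_rot: [-0.03, 0.959, 0.113, 0.258]
contact_force: [-0.2, 0.4, 0.3]
width: 0.0225
well 1 tip xyz mm [ 0.9  0.5 12.5]
F well axes [0.1 0.4 0.3] w 0.02250348344321311
```

```bash
python3 -m pendant '[[0.0121,0.003,-0.0216,0,0,0,0],[0,0,0,0,0,0,0]]'; python3 tip.py; python3 -m pendant '[[0.0121,0.003,-0.0216,0,0,0,0],[0,0,0,0,0,0,0]]'; python3 tip.py;python3 -m pendant '[[0.005,0.0012,-0.0087,0,0,0,0],[0,0,0,0,0,0,0]]'; python3 tip.py
```

```text
time_s: 10.07
tool_pos: [0.5481, 0.144, 0.234]
ee_rot: [-0.03, 0.959, 0.113, 0.258]
contact_force: [-0.6, -0.4, -0.4]
width: 0.0226
well 1 tip xyz mm [0.7 0.4 7.2]
F well axes [-0.8 -0.2 -0. ] w 0.02264549971913876
time_s: 10.32
tool_pos: [0.5507, 0.1446, 0.2303]
ee_rot: [-0.03, 0.959, 0.113, 0.258]
contact_force: [-1.3, -1.0, 0.8]
width: 0.0227
well 1 tip xyz mm [1.3 0.4 2.6]
F well axes [-0.9 -0.7  1.5] w 0.0227202167633093
time_s: 10.58
tool_pos: [0.5518, 0.1449, 0.2304]
ee_rot: [-0.03, 0.959, 0.113, 0.259]
contact_force: [-10.9, -2.4, 13.5]
width: 0.0225
well 1 tip xyz mm [2.8 0.4 2.2]
F well axes [-2.9  0.2 17.3] w 0.02250810041484038
```

```bash
python3 -m pendant '[[-0.036,-0.009,0.065,0,0,0,0],[-0.073,-0.018,0.13,0,0,0,0],[-0.073,-0.018,0.13,0,0,0,0],[-0.037,-0.009,0.065,0,0,0,0],[-0.03,0.126,0,0,0,0,0],[-0.03,0.126,0,0,0,0,0],[0,0,0,0,0,0,0]]'; python3 tip.py; python3 -c "
from go import *
need(*wj(2,.147+.088))"
```

```text
time_s: 11.45
tool_pos: [0.4952, 0.1856, 0.3061]
ee_rot: [-0.03, 0.959, 0.114, 0.258]
contact_force: [0.9, -0.1, -0.7]
width: 0.0223
well 2 tip xyz mm [ 0.7  1.5 90.4]
F well axes [ 0.4 -0.3 -1. ] w 0.022283732766600544
 shift units [0.0055, -0.007, -0.0119] mm [1.1, -1.4, -2.4] turn units [0.0002, 0.0026, 0.0024] deg [0.0, 0.1, 0.1]
```

```bash
python3 -m pendant '[[0.042,0.004,-0.073,0,0.002,0.002,0],[0.0413,0.010,-0.0736,0,0,0,0],[0.0413,0.010,-0.0736,0,0,0,0],[0.0413,0.010,-0.0736,0,0,0,0],[0,0,0,0,0,0,0]]'; python3 tip.py; python3 -c "
from go import *
need(*wj(2,.147+.020))"
```

```text
time_s: 12.08
tool_pos: [0.529, 0.191, 0.2457]
ee_rot: [-0.03, 0.96, 0.113, 0.256]
contact_force: [-0.6, -0.1, -0.6]
width: 0.0224
well 2 tip xyz mm [-0.3 -1.3 21.1]
F well axes [-0.8  0.1 -0.2] w 0.022366034025446683
 shift units [0.0016, 0.006, -0.0045] mm [0.3, 1.2, -0.9] turn units [0.0017, -0.0031, 0.005] deg [0.0, -0.1, 0.2]
```

```bash
python3 -m pendant '[[0.008,0.002,-0.013,0,0,0,0],[0,0,0,0,0,0,0]]'; python3 tip.py;  python3 -m pendant '[[0.0085,0.002,-0.015,0,0,0,0],[0,0,0,0,0,0,0]]'; python3 tip.py
```

```text
time_s: 12.32
tool_pos: [0.5305, 0.1917, 0.2456]
ee_rot: [-0.03, 0.959, 0.113, 0.258]
contact_force: [-0.4, -0.3, -1.0]
width: 0.0227
well 2 tip xyz mm [ 1.5 -1.  20.2]
F well axes [-0.9 -0.2 -0.6] w 0.022716283439061957
time_s: 12.58
tool_pos: [0.5324, 0.1921, 0.2435]
ee_rot: [-0.031, 0.959, 0.113, 0.259]
contact_force: [-4.5, -1.0, 6.4]
width: 0.0228
well 2 tip xyz mm [ 2.4 -0.9 17.4]
F well axes [-0.8  0.1  7.8] w 0.02277656008638106
```

```bash
python3 -m pendant '[[0.003,0.001,-0.005,0,0,0,0],[0,0,0,0,0,0,0]]'; python3 tip.py;python3 -m pendant '[[-0.036,-0.009,0.065,0,0,0,0],[-0.073,-0.018,0.13,0,0,0,0],[-0.073,-0.018,0.13,0,0,0,0],[-0.03,0.126,0,0,0,0,0],[-0.03,0.126,0,0,0,0,0],[0,0,0,0,0,0,0]]'; python3 tip.py; python3 -c "
from go import *
need(*wj(3,.147+.088))"
```

```text
time_s: 12.82
tool_pos: [0.5331, 0.1923, 0.2437]
ee_rot: [-0.031, 0.959, 0.113, 0.259]
contact_force: [-11.2, -3.4, 14.7]
width: 0.0228
well 2 tip xyz mm [ 3.3 -0.9 17.2]
F well axes [-2.7 -0.7 18.5] w 0.02278838515512943
time_s: 13.58
tool_pos: [0.4837, 0.2347, 0.3066]
ee_rot: [-0.031, 0.959, 0.114, 0.258]
contact_force: [-0.1, 0.9, 0.3]
width: 0.0227
well 3 tip xyz mm [ 1.4  0.1 90.7]
F well axes [0.3 0.9 0.2] w 0.02267532052089498
 shift units [0.0019, -0.0, -0.0147] mm [0.4, -0.0, -2.9] turn units [-0.0006, 0.0025, 0.0005] deg [-0.0, 0.1, 0.0]
```

Well 2 is stopped at 17 mm (cushion); well 1 went to about 2 mm (clear). Well 3 next.

```bash
python3 -m pendant '[[0.04,0.010,-0.0736,0,0.002,0,0],[0.0413,0.010,-0.0736,0,0,0,0],[0.0413,0.010,-0.0736,0,0,0,0],[0.0413,0.010,-0.0736,0,0,0,0],[0,0,0,0,0,0,0]]'; python3 tip.py;python3 -m pendant '[[0.0085,0.002,-0.015,0,0,0,0],[0,0,0,0,0,0,0]]'; python3 tip.py;  python3 -m pendant '[[0.0085,0.002,-0.015,0,0,0,0],[0,0,0,0,0,0,0]]'; python3 tip.py
```

```text
time_s: 14.2
tool_pos: [0.5173, 0.2413, 0.2452]
ee_rot: [-0.03, 0.96, 0.113, 0.256]
contact_force: [0.3, -0.2, -0.9]
width: 0.0229
well 3 tip xyz mm [-0.4 -1.7 20.4]
F well axes [-0.2 -0.2 -0.9] w 0.022942851252585047
time_s: 14.45
tool_pos: [0.5189, 0.242, 0.2447]
ee_rot: [-0.03, 0.959, 0.113, 0.257]
contact_force: [-0.0, 0.2, -0.9]
width: 0.0226
well 3 tip xyz mm [ 1.4 -1.2 19.1]
F well axes [-0.4  0.2 -0.8] w 0.022572116170913037
time_s: 14.7
tool_pos: [0.5209, 0.2426, 0.2437]
ee_rot: [-0.031, 0.959, 0.113, 0.259]
contact_force: [-10.6, -2.4, 13.6]
width: 0.0225
well 3 tip xyz mm [ 3.  -1.  17.2]
F well axes [-2.7  0.2 17.2] w 0.0224532008026574
```

```bash
python3 -m pendant '[[-0.036,-0.009,0.065,0,0,0,0],[-0.073,-0.018,0.13,0,0,0,0],[-0.073,-0.018,0.13,0,0,0,0],[-0.03,0.126,0,0,0,0,0],[-0.03,0.126,0,0,0,0,0],[0,0,0,0,0,0,0]]'; python3 tip.py; python3 -m pendant '[[0.04,0.010,-0.0736,0,0.002,0,0],[0.0413,0.010,-0.0736,0,0,0,0],[0.0413,0.010,-0.0736,0,0,0,0],[0.0413,0.010,-0.0736,0,0,0,0],[0,0,0,0,0,0,0]]'; python3 tip.py;python3 -m pendant '[[0.0085,0.002,-0.015,0,0,0,0],[0,0,0,0,0,0,0]]'; python3 tip.py;  python3 -m pendant '[[0.0085,0.002,-0.015,0,0,0,0],[0,0,0,0,0,0,0]]'; python3 tip.py
```

```text
time_s: 15.45
tool_pos: [0.4714, 0.2849, 0.3068]
ee_rot: [-0.031, 0.959, 0.114, 0.257]
contact_force: [-0.3, 0.0, 0.2]
width: 0.0224
well 4 tip xyz mm [ 1.2 -0.3 91. ]
F well axes [-0.2  0.1  0.3] w 0.022435583283365295
time_s: 16.08
tool_pos: [0.5052, 0.2915, 0.2453]
ee_rot: [-0.03, 0.96, 0.113, 0.255]
contact_force: [0.4, -0.1, -0.3]
width: 0.0223
well 4 tip xyz mm [-0.5 -2.1 20.5]
F well axes [ 0.1 -0.2 -0.5] w 0.022334955302471603
time_s: 16.32
tool_pos: [0.5067, 0.2922, 0.2448]
ee_rot: [-0.031, 0.959, 0.113, 0.257]
contact_force: [0.0, -1.0, -0.7]
width: 0.0225
well 4 tip xyz mm [ 1.1 -1.5 19.2]
F well axes [-0.5 -1.  -0.5] w 0.0224547653404925
time_s: 16.58
tool_pos: [0.5083, 0.2926, 0.2413]
ee_rot: [-0.03, 0.959, 0.113, 0.257]
contact_force: [0.2, 0.5, 0.6]
width: 0.0225
well 4 tip xyz mm [ 0.8 -1.6 15.4]
F well axes [0.6 0.4 0.4] w 0.022503790151875425
```

```bash
python3 -m pendant '[[0.017,0.009,-0.03,0,0,0,0],[0,0,0,0,0,0,0]]'; python3 tip.py;  python3 -m pendant '[[0.0121,0.003,-0.0216,0,0,0,0],[0,0,0,0,0,0,0]]'; python3 tip.py; python3 - <<'E'
from go import *
W,xw,yd,zw=blk(q[:4])
p=np.array([.5019,.1331,.3144]);R=Ro.from_quat([.959,.115,.256,-.031]).as_matrix()
t=p+R[:,2]*.153
t3=t-R[:,2]*.004
print(t, proj("side",t)+q[9:11],proj("top",t)+q[7:9])
S=cv2.imread("pics/side6.png");T=cv2.imread("pics/top6.png")
a=cv2.resize(S[150:210,250:310],(400,400),interpolation=cv2.INTER_CUBIC);b=cv2.resize(T[200:260,200:260],(400,400),interpolation=cv2.INTER_CUBIC)
for P,col in((t,(0,0,255)),(t-R[:,2]*.03,(0,255,0)),(W[0],(255,0,0)),*[(W[0]+.016*(np.cos(u)*xw+np.sin(u)*yd),(255,0,0)) for u in np.arange(0,6.3,.4)]):
    for im,n,o,of in((a,"side",(250,150),q[9:11]),(b,"top",(200,200),q[7:9])):
        u=(proj(n,P)[0]+of+.5-o)*400/60; cv2.circle(im,(int(u[0]),int(u[1])),3,col,-1)
cv2.imwrite("pics/c12.png",np.clip(np.hstack([a,b]).astype(float)*1.6,0,255).astype(np.uint8))
E
```

```text
time_s: 16.82
tool_pos: [0.5118, 0.2944, 0.2346]
ee_rot: [-0.03, 0.96, 0.113, 0.256]
contact_force: [-0.0, -0.3, -0.1]
width: 0.0228
well 4 tip xyz mm [ 0.6 -0.7  7.7]
F well axes [-0.1 -0.2 -0.1] w 0.0227669711270131
time_s: 17.08
tool_pos: [0.5142, 0.295, 0.2307]
ee_rot: [-0.03, 0.959, 0.113, 0.256]
contact_force: [0.8, 0.2, -0.4]
width: 0.0225
well 4 tip xyz mm [ 0.9 -0.7  3.1]
F well axes [ 0.5  0.  -0.8] w 0.022456941578407184
[0.57597756 0.15121653 0.18176024] [[277.69803884 169.32613774]] [[230.64131434 229.22984317]]
```

View pics/c12.png

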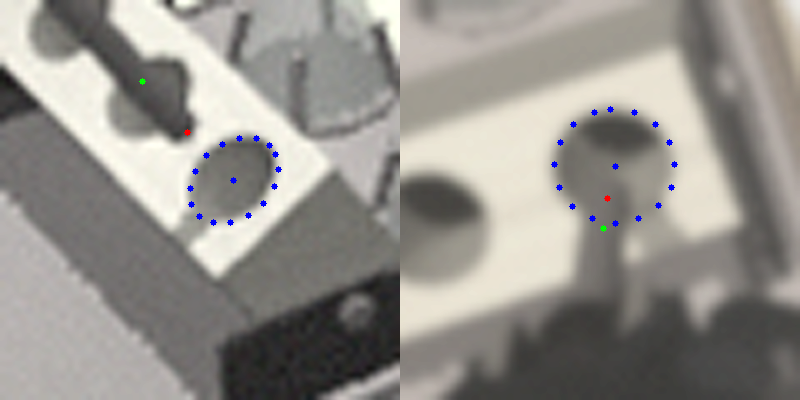

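```bash
python3 -m pendant '[[-0.036,-0.009,0.065,0,0,0,0],[-0.073,-0.018,0.13,0,0,0,0],[-0.073,-0.018,0.13,0,0,0,0],[-0.073,-0.018,0.13,0,0,0,0]]'; python3 - <<'E'
from go import *
P,z,y=rackpt(0,.35); need(P,z,np.cross([0,0,1],y))
E
```

```text
time_s: 17.58
tool_pos: [0.4622, 0.282, 0.3242]
ee_rot: [-0.031, 0.959, 0.113, 0.257]
contact_force: [0.5, 0.5, -0.6]
width: 0.0228
 shift units [0.5719, -3.1278, 0.1591] mm [114.4, -625.6, 31.8] turn units [-0.0451, 1.005, -0.7138] deg [-1.4, 30.1, -21.4]
```

```bash
python3 -m pendant '[[0.036,-0.195,0.02,-0.003,0.063,-0.045,0],[0.036,-0.195,0.02,-0.003,0.063,-0.045,0],[0.036,-0.195,0.02,-0.003,0.063,-0.045,0],[0.036,-0.195,0.02,-0.003,0.063,-0.045,0],[0.036,-0.195,0.02,-0.003,0.063,-0.045,0],[0.036,-0.195,0.02,-0.003,0.063,-0.045,0],[0.036,-0.195,0.02,-0.003,0.063,-0.045,0],[0.036,-0.195,0.02,-0.003,0.063,-0.045,0]]';python3 -m pendant '[[0.036,-0.195,0,-0.003,0.063,-0.045,0],[0.036,-0.195,0,-0.003,0.063,-0.045,0],[0.036,-0.195,0,-0.003,0.063,-0.045,0],[0.036,-0.195,0,-0.003,0.063,-0.045,0],[0.036,-0.195,0,-0.003,0.063,-0.045,0],[0.036,-0.195,0,-0.003,0.063,-0.045,0],[0.036,-0.195,0,-0.003,0.063,-0.045,0],[0,0,0,0,0,0,0]]'; python3 - <<'E'
from go import *
P,z,y=rackpt(0,.157+.053); need(P,z,np.cross([0,0,1],y))
E
```

```text
time_s: 18.58
tool_pos: [0.5203, -0.0308, 0.3556]
ee_rot: [-0.015, 0.991, 0.019, 0.129]
contact_force: [0.7, 0.5, -0.6]
width: 0.0227
time_s: 19.58
tool_pos: [0.5712, -0.3044, 0.3541]
ee_rot: [-0.001, 0.998, -0.064, 0.014]
contact_force: [0.0, 0.2, -0.8]
width: 0.023
 shift units [0.027, -0.1958, -0.6904] mm [5.4, -39.2, -138.1] turn units [0.0009, 0.0552, -0.0364] deg [0.0, 1.7, -1.1]
```

```bash
python3 -m pendant '[[0.027,-0.196,0,0.001,0.055,-0.036,0],[0,0,-0.13,0,0,0,0],[0,0,-0.15,0,0,0,0],[0,0,-0.15,0,0,0,0],[0,0,-0.15,0,0,0,0],[0,0,-0.08,0,0,0,0],[0,0,0,0,0,0,0]]'; python3 - <<'E'
from go import *
P,z,y=rackpt(0,.157+.053); need(P,z,np.cross([0,0,1],y))
for n in C:cv2.imwrite(f"pics/{n}7.png",read_camera(n)[...,::-1])
s,p,R=st();tz=R.as_matrix()[:,2]
a=cv2.resize(cv2.imread("pics/side7.png")[350:430,340:420],(400,400),interpolation=cv2.INTER_CUBIC);b=cv2.resize(cv2.imread("pics/top7.png")[180:240,460:520],(400,400),interpolation=cv2.INTER_CUBIC)
x,y=q[4:6]
for P,col in ((p+tz*.153,(0,0,255)),(p+tz*.14,(0,0,255)),([x,y,.055],(255,0,0))):
    for im,n,o,of,k in((a,"side",(340,350),q[9:11],5),(b,"top",(460,180),q[7:9],400/60)):
        u=(proj(n,P)[0]+of+.5-o)*k; cv2.circle(im,(int(u[0]),int(u[1])),3,col,-1)
cv2.imwrite("pics/c13.png",np.clip(np.hstack([a,b]).astype(float)*1.8,0,255).astype(np.uint8))
E
```

```text
time_s: 20.45
tool_pos: [0.5764, -0.3412, 0.2221]
ee_rot: [-0.0, 0.997, -0.073, 0.0]
contact_force: [-0.0, -0.5, -1.3]
width: 0.0227
 shift units [0.001, -0.0114, -0.0304] mm [0.2, -2.3, -6.1] turn units [-0.0008, 0.0015, -0.005] deg [-0.0, 0.0, -0.2]
```

View pics/c13.png

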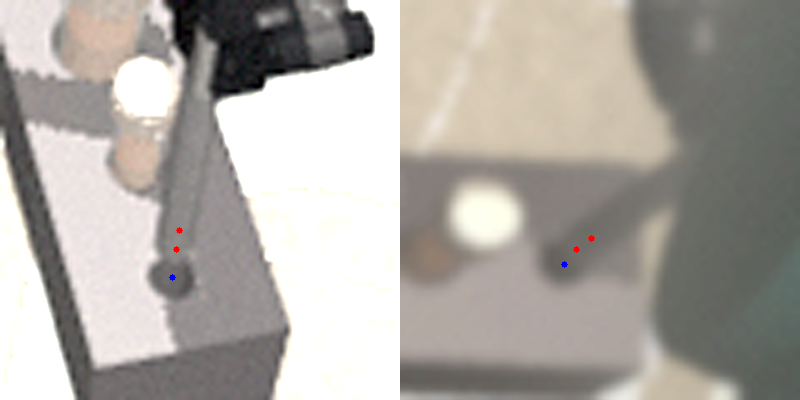

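```bash
python3 -m pendant '[[0.001,-0.0114,0,0,0.001,-0.005,0],[0,0,-0.03,0,0,0,0],[0,0,0,0,0,0,0]]'; python3 - <<'E'
from go import *
P,z,y=rackpt(0,.157); need(P,z,np.cross([0,0,1],y))
E
python3 -m pendant '[[0,0,-0.03,0,0,0,0],[0,0,0,0,0,0,0]]';python3 - <<'E'
from go import *
P,z,y=rackpt(0,.157); need(P,z,np.cross([0,0,1],y))
E
```

```text
time_s: 20.92
tool_pos: [0.5766, -0.3441, 0.2156]
ee_rot: [-0.0, 0.997, -0.074, 0.0]
contact_force: [0.4, 0.2, -1.9]
width: 0.0227
 shift units [-0.0002, 0.0029, -0.2628] mm [-0.0, 0.6, -52.6] turn units [-0.0007, 0.0004, 0.0012] deg [-0.0, 0.0, 0.0]
time_s: 21.18
tool_pos: [0.5766, -0.344, 0.2094]
ee_rot: [-0.0, 0.997, -0.074, -0.0]
contact_force: [0.2, 0.3, 0.4]
width: 0.0224
 shift units [-0.0, 0.0024, -0.2318] mm [-0.0, 0.5, -46.4] turn units [-0.0009, -0.0001, 0.0009] deg [-0.0, -0.0, 0.0]
```

Just at the face. Correct 0.5 mm in y and go in gently.

```bash
python3 -m pendant '[[0,0.0025,-0.02,0,0,0,0],[0,0,-0.02,0,0,0,0],[0,0,0,0,0,0,0]]'; python3 -c "
from go import *
P,z,y=rackpt(0,.157); need(P,z,np.cross([0,0,1],y));s=st()[0];print(s['contact_force'],s['moment'])"
```

```text
time_s: 21.55
tool_pos: [0.5766, -0.3435, 0.2016]
ee_rot: [-0.0, 0.997, -0.074, 0.0]
contact_force: [1.3, -0.5, -0.4]
width: 0.0227
 shift units [-0.0003, -0.0, -0.193] mm [-0.1, -0.0, -38.6] turn units [-0.0005, 0.0004, 0.0009] deg [-0.0, 0.0, 0.0]
[ 1.31874429 -0.50049297 -0.40045097] [ 0.03924872 -0.03994865  0.02445874]
```

```bash
python3 -m pendant '[[0,0,-0.04,0,0,0,0],[0,0,-0.04,0,0,0,0],[0,0,0,0,0,0,0]]'; python3 -m pendant '[[0,0,-0.04,0,0,0,0],[0,0,-0.04,0,0,0,0],[0,0,0,0,0,0,0]]'; python3 -c "
from go import *
P,z,y=rackpt(0,.157); need(P,z,np.cross([0,0,1],y));s=st()[0];print(s['contact_force'],s['moment'])"
```

```text
time_s: 21.92
tool_pos: [0.5765, -0.3434, 0.185]
ee_rot: [-0.0, 0.997, -0.074, -0.0]
contact_force: [0.6, 0.7, -0.7]
width: 0.0228
time_s: 22.3
tool_pos: [0.5765, -0.3434, 0.1691]
ee_rot: [-0.0, 0.997, -0.074, -0.0]
contact_force: [0.3, 0.1, -0.9]
width: 0.0226
 shift units [0.0006, -0.0005, -0.0303] mm [0.1, -0.1, -6.1] turn units [-0.0014, -0.0008, 0.0009] deg [-0.0, -0.0, 0.0]
[ 0.34351448  0.06696244 -0.89628139] [ 0.02122166  0.05360993 -0.0556227 ]
```

```bash
python3 -m pendant '[[0,0,-0.018,0,0,0,0],[0,0,0,0,0,0,0]]'; python3 -m pendant '[[0,0,-0.01,0,0,0,0],[0,0,0,0,0,0,0]]'; python3 -m pendant '[[0,0,0,0,0,0,75],[0,0,0,0,0,0,75],[0,0,0,0,0,0,75],[0,0,0.1,0,0,0,75],[0,0,0.15,0,0,0,75],[0,0,0.15,0,0,0,75],[0,0,0.1,0,0,0,75]]';  python3 - <<'E'
from go import *
for n in C:cv2.imwrite(f"pics/{n}8.png",read_camera(n)[...,::-1])
a=cv2.resize(cv2.imread("pics/side8.png")[270:430,310:470],(400,400),interpolation=cv2.INTER_CUBIC);b=cv2.resize(cv2.imread("pics/top8.png")[160:260,370:510],(400,286),interpolation=cv2.INTER_CUBIC);b=np.vstack([b,np.zeros((114,400,3),np.uint8)])
cv2.imwrite("pics/c14.png",np.clip(np.hstack([a,b]).astype(float)*1.8,0,255).astype(np.uint8))
need(*rackpt(90,.25))
print(st()[0]["qpos"])
E
```

```text
time_s: 22.55
tool_pos: [0.5767, -0.3436, 0.1664]
ee_rot: [-0.0, 0.997, -0.074, 0.0]
contact_force: [-0.3, -0.5, 0.1]
width: 0.0227
time_s: 22.8
tool_pos: [0.5767, -0.3436, 0.1644]
ee_rot: [-0.0, 0.997, -0.074, 0.0]
contact_force: [-0.6, -0.4, -0.2]
width: 0.0228
time_s: 23.68
tool_pos: [0.577, -0.3437, 0.2676]
ee_rot: [0.001, 0.997, -0.074, 0.001]
contact_force: [-0.1, 0.4, -0.4]
width: 0.0639
 shift units [66.2974, 445.0908, -0.0588] mm [13259.5, 89018.2, -11.8] turn units [0.0094, 0.0028, -2.9991] deg [0.3, 0.1, -90.0]
[-5.75395400e-01  1.03936622e-01  1.43623417e+00  3.74638789e-04
  1.59679871e+00  1.14376469e+00]
```

View pics/c14.png

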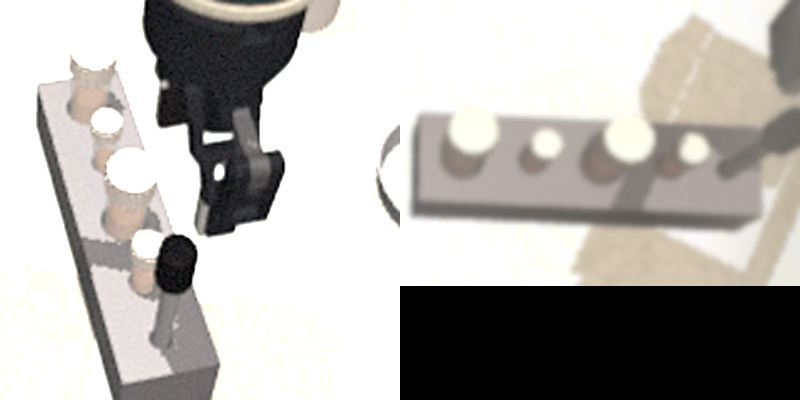

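```bash
python3 - <<'E'
from go import *
a=cv2.resize(cv2.imread("pics/side8.png")[285:385,330:400],(420,600),interpolation=cv2.INTER_CUBIC)
b=cv2.resize(cv2.imread("pics/top8.png")[190:240,380:470],(360,200),interpolation=cv2.INTER_CUBIC)
for d in(.09,.19):
    P0=rackpt(d,.116)[0]
    for u in np.arange(0,6.3,.3):
        P=P0+[.017*np.cos(u),.017*np.sin(u),0]
        v=(proj("side",P)[0]+q[9:11]+.5-[330,285])*6;cv2.circle(a,(int(v[0]),int(v[1])),2,(0,0,255),-1)
        v=(proj("top",P)[0]+q[7:9]+.5-[380,190])*4;cv2.circle(b,(int(v[0]),int(v[1])),1,(0,0,255),-1)
c=np.zeros((600,780,3),np.uint8);c[:,:420]=a;c[:200,420:]=b;cv2.imwrite("pics/c15.png",c)
need(*rackpt(.09,.25))
E
```

```text
shift units [0.063, 0.4469, -0.0588] mm [12.6, 89.4, -11.8] turn units [0.0094, 0.0028, -2.9991] deg [0.3, 0.1, -90.0]
```

View pics/c15.png

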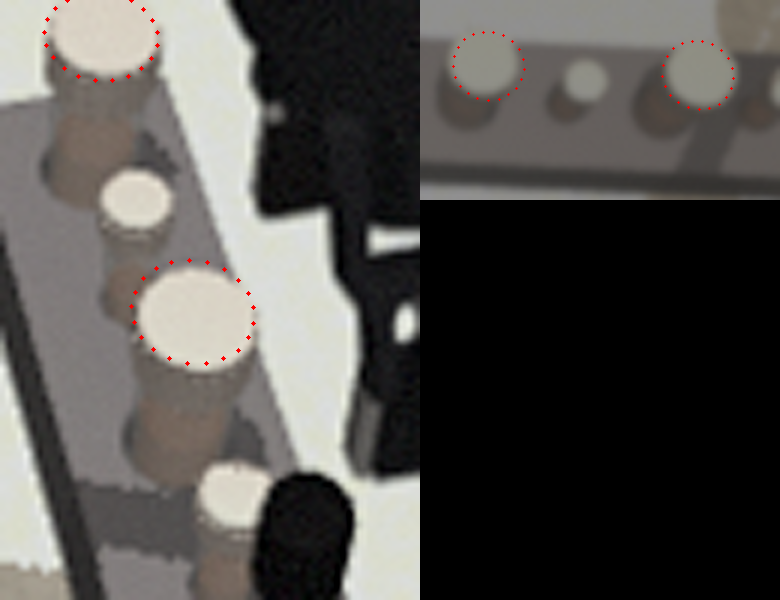

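```bash
python3 -m pendant '[[0.0153,0.1045,0,0,0,0.333,70],[0.0153,0.1045,0,0,0,0.333,70],[0.0153,0.1045,0,0,0,0.333,70],[0.0153,0.1045,0,0,0,0.333,70],[0.0153,0.1045,0,0,0,0.333,70],[0.0153,0.1045,0,0,0,0.333,70],[0.0153,0.1045,0,0,0,0.333,70],[0.0153,0.1045,0,0,0,0.333,70]]'; python3 -m pendant '[[0.0153,0.1045,-0.1,0,0,0.333,70],[0,0,-0.15,0,0,0,70],[0,0,0,0,0,0,70]]'; python3 -c "
from go import *
need(*rackpt(.19,.11))"
```

```text
time_s: 24.78
tool_pos: [0.6011, -0.1756, 0.2633]
ee_rot: [-0.001, 0.81, 0.586, -0.0]
contact_force: [1.1, -1.2, 0.1]
width: 0.06
time_s: 25.15
tool_pos: [0.6033, -0.155, 0.2114]
ee_rot: [-0.002, 0.758, 0.652, -0.001]
contact_force: [-0.6, 0.2, 0.4]
width: 0.0598
 shift units [0.0064, -0.0029, -0.477] mm [1.3, -0.6, -95.4] turn units [-0.0041, -0.0089, 0.0038] deg [-0.1, -0.3, 0.1]
```

```bash
python3 -m pendant '[[0.006,-0.003,-0.12,-0.004,-0.009,0.004,70],[0,0,-0.12,0,0,0,70],[0,0,-0.12,0,0,0,70],[0,0,-0.117,0,0,0,70],[0,0,0,0,0,0,70]]'; python3 -c "
from go import *
need(*rackpt(.19,.11))"; python3 -m pendant '[[0,0,0,0,0,0,40],[0,0,0,0,0,0,20],[0,0,0,0,0,0,20],[0,0,0,0,0,0,20]]';  python3 - <<'E'
from go import *
need(*rackpt(.19,.11))
for n in C:cv2.imwrite(f"pics/{n}9.png",read_camera(n)[...,::-1])
a=cv2.resize(cv2.imread("pics/side9.png")[250:410,290:450],(400,400),interpolation=cv2.INTER_CUBIC);b=cv2.resize(cv2.imread("pics/top9.png")[130:270,350:490],(400,400),interpolation=cv2.INTER_CUBIC)
cv2.imwrite("pics/c16.png",np.clip(np.hstack([a,b]).astype(float)*1.8,0,255).astype(np.uint8))
s=st()[0];print(s["contact_force"],s["moment"])
E
```

```text
time_s: 25.78
tool_pos: [0.605, -0.1563, 0.1183]
ee_rot: [0.001, 0.758, 0.653, 0.001]
contact_force: [-0.4, 0.7, -0.8]
width: 0.0601
 shift units [-0.0021, 0.0033, -0.0114] mm [-0.4, 0.7, -2.3] turn units [0.0013, 0.0048, 0.0012] deg [0.0, 0.1, 0.0]
time_s: 26.28
tool_pos: [0.606, -0.1563, 0.1209]
ee_rot: [0.003, 0.757, 0.653, 0.002]
contact_force: [-1.8, -0.1, 6.4]
width: 0.0323
 shift units [-0.0072, 0.0036, -0.0246] mm [-1.4, 0.7, -4.9] turn units [0.0037, 0.0128, 0.0] deg [0.1, 0.4, 0.0]
[-1.29524329 -0.29649129  6.77660125] [0.03367675 0.40514454 0.03475078]
```

View pics/c16.png

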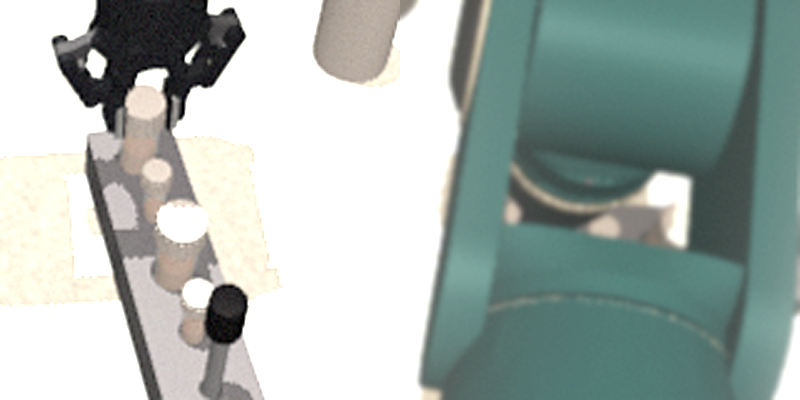

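```bash
python3 -m pendant '[[0,0,0.05,0,0,0,0],[0,0,0.1,0,0,0,0],[0,0,0.15,0,0,0,0],[0,0,0.15,0,0,0,0],[0,0,0.2,0,0,0,0],[0,0,0.2,0,0,0,0],[0,0,0.1,0,0,0,0]]'; python3 - <<'E'
from go import *
need(*wellpt(4,.105+.101))
for n in C:cv2.imwrite(f"pics/{n}10.png",read_camera(n)[...,::-1])
a=cv2.resize(cv2.imread("pics/side10.png")[190:350,290:450],(400,400),interpolation=cv2.INTER_CUBIC);b=cv2.resize(cv2.imread("pics/top10.png")[130:270,350:490],(400,400),interpolation=cv2.INTER_CUBIC)
cv2.imwrite("pics/c17.png",np.clip(np.hstack([a,b]).astype(float)*1.8,0,255).astype(np.uint8))
s=st()[0];print(s["contact_force"],s["moment"])
E
```

```text
time_s: 27.25
tool_pos: [0.6057, -0.1562, 0.3129]
ee_rot: [0.004, 0.757, 0.653, 0.002]
contact_force: [0.1, 0.5, -1.5]
width: 0.0329
 shift units [-0.5985, 2.2242, -0.1716] mm [-119.7, 444.8, -34.3] turn units [0.0464, -0.9884, 0.7194] deg [1.4, -29.7, 21.6]
[-0.28180427 -0.44365416  0.03113923] [-0.01577626  0.0034781   0.03886847]
```

View pics/c17.png

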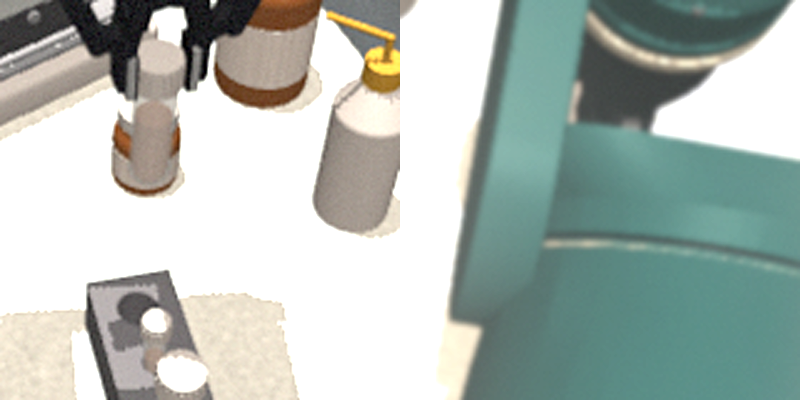

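```bash
python3 -m pendant '[[-0.05,0.185,0.02,0.004,-0.082,0.06,0],[-0.05,0.185,0.02,0.004,-0.082,0.06,0],[-0.05,0.185,0,0.004,-0.082,0.06,0],[-0.05,0.185,0,0.004,-0.082,0.06,0],[-0.05,0.185,0,0.004,-0.082,0.06,0],[-0.05,0.185,0,0.004,-0.082,0.06,0],[-0.05,0.185,0,0.004,-0.082,0.06,0],[-0.05,0.185,0,0.004,-0.082,0.06,0]]'; python3 -m pendant '[[-0.05,0.185,0,0.004,-0.082,0.06,0],[-0.05,0.185,0,0.004,-0.082,0.06,0],[-0.05,0.185,0,0.004,-0.082,0.06,0],[-0.05,0.185,0,0.004,-0.082,0.06,0],[0,0,0,0,0,0,0]]';python3 - <<'E'
from go import *
need(*wellpt(4,.105+.091))
E
```

```text
time_s: 28.35
tool_pos: [0.5248, 0.1409, 0.3153]
ee_rot: [0.107, 0.658, 0.733, 0.136]
contact_force: [0.4, 0.2, -1.0]
width: 0.0325
time_s: 28.98
tool_pos: [0.4842, 0.2897, 0.3148]
ee_rot: [0.157, 0.597, 0.761, 0.201]
contact_force: [-0.3, -1.4, -1.1]
width: 0.0316
 shift units [0.0333, 0.0009, -0.2244] mm [6.7, 0.2, -44.9] turn units [0.0025, -0.0155, -0.0081] deg [0.1, -0.5, -0.2]
```

```bash
python3 -m pendant '[[0.017,0,-0.11,0.002,-0.015,-0.008,0],[0.016,0,-0.112,0,0,0,0],[0,0,0,0,0,0,0]]';cat > ov.py <<'E'
import sys
from go import *
k=sys.argv[1];i=int(sys.argv[2]);L=float(sys.argv[3])
need(*wellpt(i,L+.09-.019))
s,p,R=st();tz=R.as_matrix()[:,2];tx,ty=R.as_matrix()[:,0],R.as_matrix()[:,1]
for n in C:cv2.imwrite(f"pics/{n}_{k}.png",read_camera(n)[...,::-1])
W,xw,yd,zw=blk(q[:4])
c=[]
for n,of in(("side",q[9:11]),("top",q[7:9])):
    o=np.round(proj(n,W[i-1])[0]).astype(int)-[35,40]
    im=cv2.resize(cv2.imread(f"pics/{n}_{k}.png")[o[1]:o[1]+80,o[0]:o[0]+66],None,fx=6,fy=6,interpolation=cv2.INTER_CUBIC)
    f_=p+tz*(.006+L)
    pts=[(f_,(0,0,255))]+[(f_-tz*.0145+.0145*(np.cos(u)*tx+np.sin(u)*ty),(0,255,0)) for u in np.arange(0,6.3,.3)]+[(f_-tz*.085+.0145*(np.cos(u)*tx+np.sin(u)*ty),(0,255,255)) for u in np.arange(0,6.3,.3)]+[(W[i-1]+.016*(np.cos(u)*xw+np.sin(u)*yd),(255,0,0)) for u in np.arange(0,6.3,.3)]
    im=np.clip(im.astype(float)*1.5,0,255).astype(np.uint8)
    for P,col in pts:
        v=(proj(n,P)[0]+of+.5-o)*6;cv2.circle(im,(int(v[0]),int(v[1])),2,col,-1)
    c.append(im)
cv2.imwrite(f"pics/ov_{k}.png",np.hstack(c))
d=p+tz*(.006+L)-(W[i-1]-.071*zw);print("foot in well mm",np.round(np.array([d@xw,d@yd,d@zw])*1000,1))
F=np.array(s["contact_force"]);print("F",np.round([F@xw,F@yd,F@zw],1))
E
python3 ov.py a 4 .105
```

```text
time_s: 29.35
tool_pos: [0.4918, 0.2869, 0.2698]
ee_rot: [0.16, 0.599, 0.758, 0.202]
contact_force: [-0.0, 0.9, -0.7]
width: 0.0327
 shift units [0.0437, 0.0264, -0.0857] mm [8.7, 5.3, -17.1] turn units [0.0027, -0.0041, 0.0083] deg [0.1, -0.1, 0.3]
foot in well mm [-0.1 -3.4 90.7]
F [-0.2  0.8 -0.7]
```

View pics/ov_a.png

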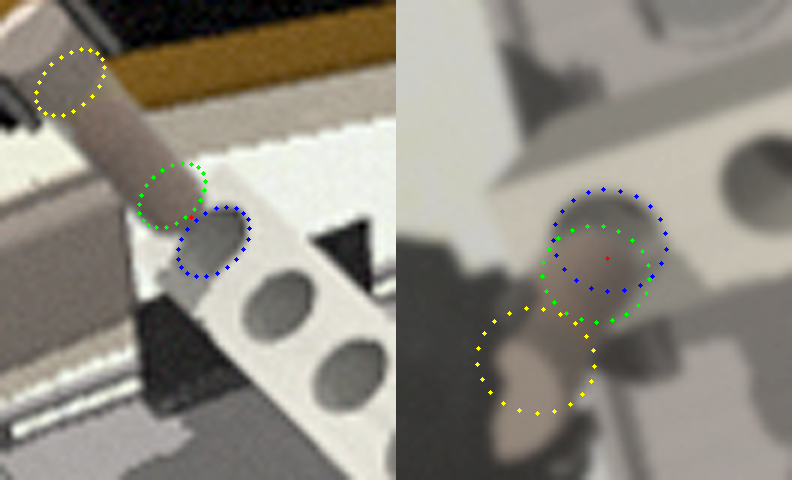

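```bash
python3 -m pendant '[[-0.004,0.0165,0,0.002,-0.004,0.008,0],[0.022,0.0053,-0.039,0,0,0,0],[0.0195,0.0047,-0.0346,0,0,0,0],[0,0,0,0,0,0,0]]';python3 ov.py b 4 .105
```

```text
time_s: 29.95
tool_pos: [0.4997, 0.2931, 0.2569]
ee_rot: [0.161, 0.597, 0.759, 0.205]
contact_force: [-0.7, 0.4, -1.2]
width: 0.0327
 shift units [0.0045, -0.0046, -0.0213] mm [0.9, -0.9, -4.3] turn units [-0.0023, 0.0047, -0.0011] deg [-0.1, 0.1, -0.0]
foot in well mm [ 1.9  1.2 75. ]
F [-1.1  0.5 -0.8]
```

View pics/ov_b.png

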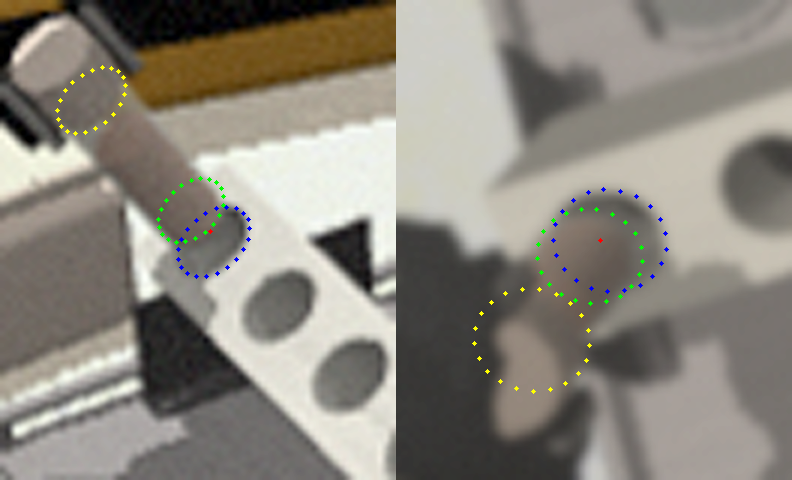

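```bash
python3 -m pendant '[[-0.0035,-0.006,-0.003,0,0,0,0],[0.0195,0.0047,-0.0346,0,0,0,0],[0,0,0,0,0,0,0]]';python3 ov.py c 4 .105
```

```text
time_s: 30.42
tool_pos: [0.5028, 0.2928, 0.2495]
ee_rot: [0.161, 0.597, 0.759, 0.205]
contact_force: [0.8, -0.2, -1.4]
width: 0.0319
 shift units [-0.0113, -0.0032, 0.0153] mm [-2.3, -0.6, 3.1] turn units [-0.0028, 0.0055, -0.0012] deg [-0.1, 0.2, -0.0]
foot in well mm [ 0.9  0.2 67.2]
F [-0.  -0.3 -1.6]
```

View pics/ov_c.png

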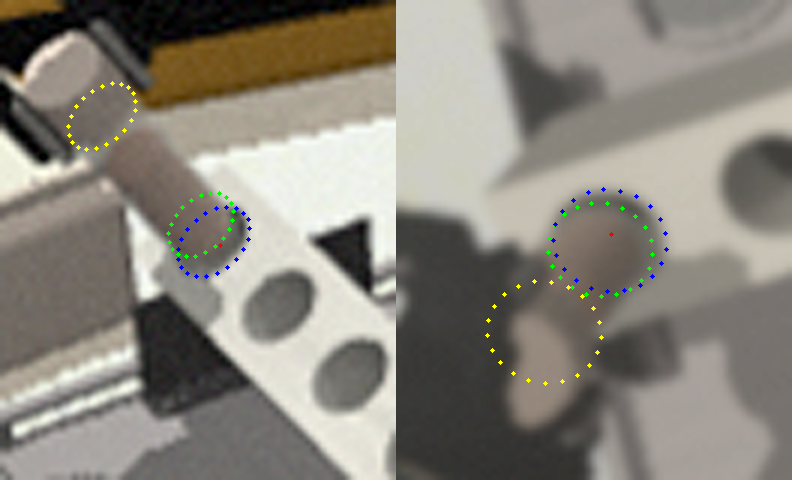

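```bash
python3 -m pendant '[[0.0195,0.0047,-0.0346,0,0,0,0],[0,0,0,0,0,0,0]]';python3 ov.py d 4 .105;python3 -m pendant '[[0.0145,0.0035,-0.026,0,0,0,0],[0,0,0,0,0,0,0]]';python3 ov.py e 4 .105
```

```text
time_s: 30.78
tool_pos: [0.5068, 0.2938, 0.2427]
ee_rot: [0.161, 0.597, 0.759, 0.205]
contact_force: [-0.6, -0.5, -1.4]
width: 0.0324
 shift units [-0.0311, -0.0079, 0.0497] mm [-6.2, -1.6, 9.9] turn units [-0.0028, 0.0056, -0.0011] deg [-0.1, 0.2, -0.0]
foot in well mm [ 0.9  0.2 59.2]
F [-1.3 -0.4 -0.9]
time_s: 31.12
tool_pos: [0.5097, 0.2945, 0.2377]
ee_rot: [0.161, 0.597, 0.759, 0.205]
contact_force: [0.4, -0.3, -1.6]
width: 0.0323
 shift units [-0.0455, -0.0115, 0.0745] mm [-9.1, -2.3, 14.9] turn units [-0.0032, 0.0061, -0.0011] deg [-0.1, 0.2, -0.0]
foot in well mm [ 1.1  0.2 53.4]
F [-0.6 -0.4 -1.6]
```

View pics/ov_e.png

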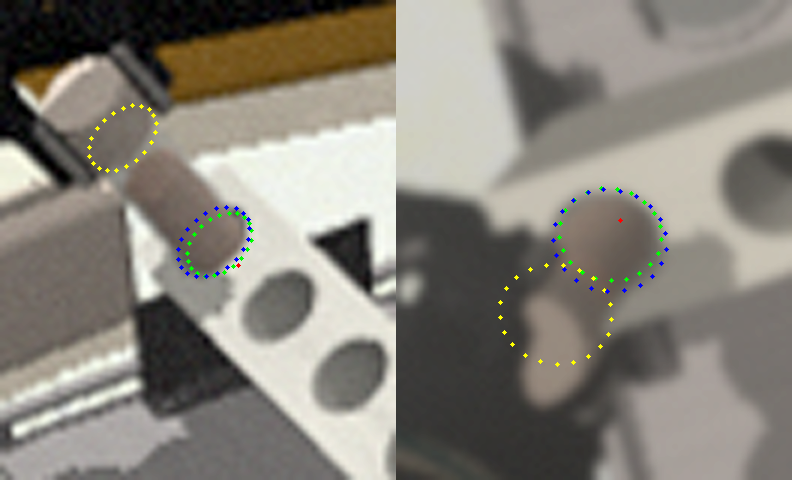

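```bash
cat > f.py <<'E'
import sys
from go import *
i=int(sys.argv[1]);L=float(sys.argv[2])
s,p,R=st();tz=R.as_matrix()[:,2];W,xw,yd,zw=blk(q[:4])
d=p+tz*(.006+L)-(W[i-1]-.071*zw);print("foot mm",np.round(np.array([d@xw,d@yd,d@zw])*1000,1),"tilt",np.round(np.degrees([np.arcsin(tz@xw),np.arcsin(tz@yd)]),2))
F=np.array(s["contact_force"]);print("F",np.round([F@xw,F@yd,F@zw],1),"M",np.round(s["moment"],2))
E
python3 -m pendant '[[0.0195,0.0047,-0.0346,0,0,0,0],[0.0195,0.0047,-0.0346,0,0,0,0],[0,0,0,0,0,0,0]]';python3 f.py 4 .105;python3 -m pendant '[[0.0195,0.0047,-0.0346,0,0,0,0],[0.0195,0.0047,-0.0346,0,0,0,0],[0,0,0,0,0,0,0]]';python3 f.py 4 .105
```

```text
time_s: 31.6
tool_pos: [0.5175, 0.2963, 0.2234]
ee_rot: [0.161, 0.597, 0.759, 0.205]
contact_force: [0.3, -1.6, -2.0]
width: 0.0322
foot mm [ 0.8  0.1 37. ] tilt [0.17 0.05]
F [-1.1 -1.6 -1.7] M [-0.31  0.27 -0.12]
time_s: 31.98
tool_pos: [0.5253, 0.2982, 0.2096]
ee_rot: [0.161, 0.597, 0.759, 0.205]
contact_force: [0.4, -3.3, -2.4]
width: 0.032
foot mm [ 0.9  0.1 21. ] tilt [0.18 0.05]
F [-1.6 -3.3 -1.9] M [-0.57  0.3  -0.31]
```

```bash
python3 -m pendant '[[0.0205,0.0017,-0.0346,0,0,0,0],[0.0145,0.0025,-0.026,0,0,0,0],[0,0,0,0,0,0,0]]';python3 f.py 4 .105;python3 -m pendant '[[0.0097,0.0023,-0.0173,0,0,0,0],[0,0,0,0,0,0,0]]';python3 f.py 4 .105
```

```text
time_s: 32.35
tool_pos: [0.5322, 0.2992, 0.198]
ee_rot: [0.161, 0.597, 0.759, 0.205]
contact_force: [-1.0, -1.8, -2.4]
width: 0.0323
foot mm [ 1.2 -0.5  7.5] tilt [0.2  0.07]
F [-2.4 -1.5 -1.4] M [-0.41  0.42 -0.2 ]
time_s: 32.6
tool_pos: [0.5342, 0.2996, 0.195]
ee_rot: [0.161, 0.597, 0.759, 0.205]
contact_force: [0.8, -2.6, -3.3]
width: 0.0323
foot mm [ 1.4 -0.6  3.9] tilt [0.23 0.06]
F [-1.5 -2.8 -2.9] M [-0.66  0.42 -0.33]
```

```bash
python3 -m pendant '[[0.0053,0.0006,-0.0093,0,0,0,0],[0,0,0,0,0,0,0]]';python3 f.py 4 .105;python3 -m pendant '[[0.0043,0.0005,-0.0087,0,0,0,0],[0,0,0,0,0,0,0]]';python3 f.py 4 .105
```

```text
time_s: 32.85
tool_pos: [0.5351, 0.2997, 0.1939]
ee_rot: [0.161, 0.597, 0.759, 0.205]
contact_force: [-9.0, -6.8, 7.3]
width: 0.0326
foot mm [ 1.7 -0.7  2.6] tilt [0.24 0.07]
F [-5.3 -4.5 11.6] M [-1.06  1.14 -0.4 ]
time_s: 33.1
tool_pos: [0.5355, 0.2998, 0.1938]
ee_rot: [0.161, 0.597, 0.759, 0.205]
contact_force: [-30.6, -15.8, 24.6]
width: 0.0322
foot mm [ 2.1 -0.7  2.2] tilt [0.26 0.07]
F [-16.7  -8.2  38. ] M [-2.04  3.18 -0.67]
```

```bash
python3 -m pendant '[[-0.003,-0.001,0.004,0,0,0,0],[0,0,0,0,0,0,0]]';python3 f.py 4 .105;python3 -m pendant '[[0,0,0,0,0,0,60],[0,0,0,0,0,0,60],[0,0,0,0,0,0,60],[0,0,0,0,0,0,60]]';python3 ov.py g 4 .105
```

```text
time_s: 33.35
tool_pos: [0.5353, 0.2997, 0.1938]
ee_rot: [0.161, 0.597, 0.759, 0.206]
contact_force: [-16.7, -9.6, 13.0]
width: 0.0326
foot mm [ 1.9 -0.7  2.4] tilt [0.29 0.08]
F [-9.5 -5.4 20.5] M [-1.29  1.74 -0.52]
time_s: 33.85
tool_pos: [0.5355, 0.2997, 0.1922]
ee_rot: [0.161, 0.597, 0.759, 0.205]
contact_force: [-0.4, -0.6, 0.1]
width: 0.0512
 shift units [-0.1746, -0.0376, 0.3019] mm [-34.9, -7.5, 60.4] turn units [-0.004, 0.0072, -0.0015] deg [-0.1, 0.2, -0.0]
foot in well mm [ 1.2 -0.7  0.9]
F [-0.4 -0.5  0.3]
```

View pics/ov_g.png

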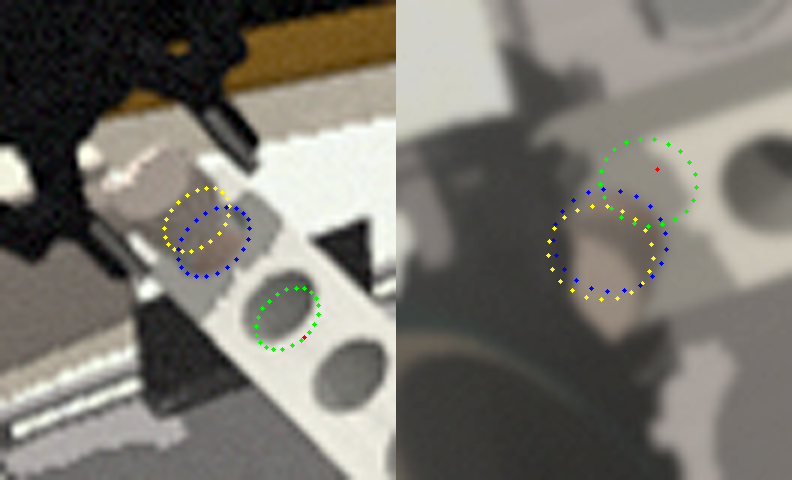

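```bash
python3 -m pendant '[[-0.0485,-0.0118,0.0866,0,0,0,60],[-0.0485,-0.0118,0.0866,0,0,0,60],[-0.073,-0.0176,0.13,0,0,0,60],[-0.073,-0.0176,0.13,0,0,0,60],[0,0,0,0,0,0,60]]';python3 - <<'E'
from go import *
W,xw,yd,zw=blk(q[:4])
c=[]
for n,of in(("side",q[9:11]),("top",q[7:9])):
    I=read_camera(n)[...,::-1];cv2.imwrite(f"pics/{n}_h.png",I)
    o=np.round(proj(n,W[3])[0]).astype(int)-[35,45]
    im=cv2.resize(I[o[1]:o[1]+80,o[0]:o[0]+66],None,fx=6,fy=6,interpolation=cv2.INTER_CUBIC)
    im=np.clip(im.astype(float)*1.5,0,255).astype(np.uint8)
    for h,r,col in((.112-.071,.017,(0,0,255)),(.088-.071,.017,(0,255,0)),(.112-.071+.015,.017,(255,0,255))):
      for u in np.arange(0,6.3,.3):
        P=W[3]+zw*h+r*(np.cos(u)*xw+np.sin(u)*yd)
        v=(proj(n,P)[0]+of+.5-o)*6;cv2.circle(im,(int(v[0]),int(v[1])),2,col,-1)
    c.append(im)
cv2.imwrite("pics/ov_h.png",np.hstack(c))
need(*rackpt(.09,.25))
E
```

```text
time_s: 34.58
tool_pos: [0.4863, 0.2881, 0.2832]
ee_rot: [0.162, 0.596, 0.758, 0.208]
contact_force: [0.5, 0.0, -0.3]
width: 0.0513
 shift units [0.5163, -2.7121, -0.1183] mm [103.3, -542.4, -23.7] turn units [-0.0487, 1.0153, -0.7192] deg [-1.5, 30.5, -21.6]
```

View pics/ov_h.png

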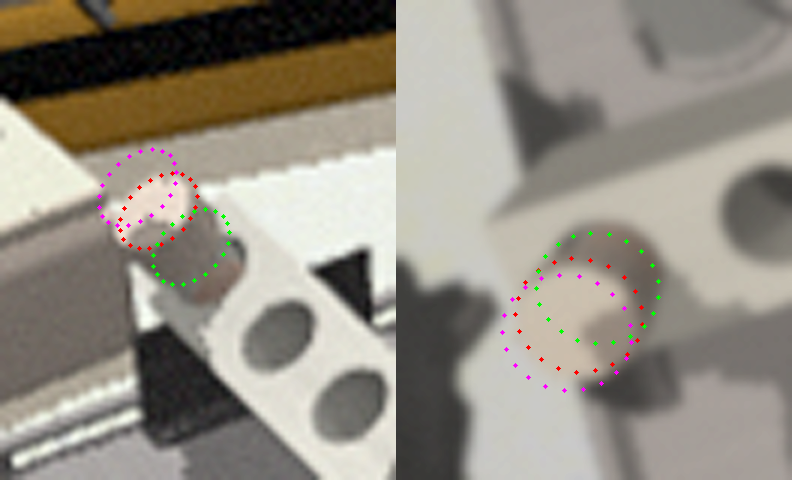

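```bash
python3 -m pendant '[[0.037,-0.194,0.02,-0.0035,0.0725,-0.0514,70],[0.037,-0.194,0.02,-0.0035,0.0725,-0.0514,70],[0.037,-0.194,0,-0.0035,0.0725,-0.0514,70],[0.037,-0.194,0,-0.0035,0.0725,-0.0514,70],[0.037,-0.194,0,-0.0035,0.0725,-0.0514,70],[0.037,-0.194,0,-0.0035,0.0725,-0.0514,70],[0.037,-0.194,0,-0.0035,0.0725,-0.0514,70],[0.037,-0.194,0,-0.0035,0.0725,-0.0514,70]]'; python3 -m pendant '[[0.037,-0.194,0,-0.0035,0.0725,-0.0514,70],[0.037,-0.194,0,-0.0035,0.0725,-0.0514,70],[0.037,-0.194,0,-0.0035,0.0725,-0.0514,70],[0.037,-0.194,0,-0.0035,0.0725,-0.0514,70],[0.037,-0.194,0,-0.0035,0.0725,-0.0514,70],[0.037,-0.194,0,-0.0035,0.0725,-0.0514,70],[0,0,0,0,0,0,70]]';python3 -c "
from go import *
need(*rackpt(.09,.11))"
```

```text
time_s: 35.67
tool_pos: [0.5461, -0.024, 0.2859]
ee_rot: [0.069, 0.698, 0.707, 0.088]
contact_force: [0.5, 0.8, 0.3]
width: 0.0596
time_s: 36.55
tool_pos: [0.5906, -0.2575, 0.2847]
ee_rot: [-0.002, 0.758, 0.652, -0.002]
contact_force: [0.2, 0.7, -0.3]
width: 0.0597
 shift units [-0.004, 0.015, -0.8433] mm [-0.8, 3.0, -168.7] turn units [-0.001, -0.0085, 0.0053] deg [-0.0, -0.3, 0.2]
```

```bash
python3 -m pendant '[[-0.004,0.013,-0.14,0,-0.008,0.005,70],[0,0,-0.15,0,0,0,70],[0,0,-0.15,0,0,0,70],[0,0,-0.14,0,0,0,70],[0,0,-0.14,0,0,0,70],[0,0,-0.11,0,0,0,70],[0,0,0,0,0,0,70]]'; python3 -c "
from go import *
need(*rackpt(.09,.11))"; python3 -m pendant '[[0,0,0,0,0,0,40],[0,0,0,0,0,0,20],[0,0,0,0,0,0,20],[0,0,0,0,0,0,20]]';  python3 - <<'E'
from go import *
need(*rackpt(.09,.11))
cv2.imwrite("pics/c18.png",np.clip(cv2.resize(read_camera("side")[250:410,290:450,::-1],(480,480),interpolation=cv2.INTER_CUBIC)*1.7,0,255).astype(np.uint8))
E
```

```text
time_s: 37.42
tool_pos: [0.589, -0.2521, 0.119]
ee_rot: [-0.0, 0.757, 0.654, 0.0]
contact_force: [-0.5, -0.4, -0.9]
width: 0.0594
 shift units [0.0044, -0.0122, -0.0152] mm [0.9, -2.4, -3.0] turn units [-0.0015, 0.0008, -0.0052] deg [-0.0, 0.0, -0.2]
time_s: 37.92
tool_pos: [0.5902, -0.2529, 0.1224]
ee_rot: [0.002, 0.757, 0.654, 0.001]
contact_force: [0.3, -0.4, 7.2]
width: 0.0321
 shift units [-0.0016, -0.0078, -0.0319] mm [-0.3, -1.6, -6.4] turn units [0.0028, 0.0094, -0.0046] deg [0.1, 0.3, -0.1]
```

View pics/c18.png

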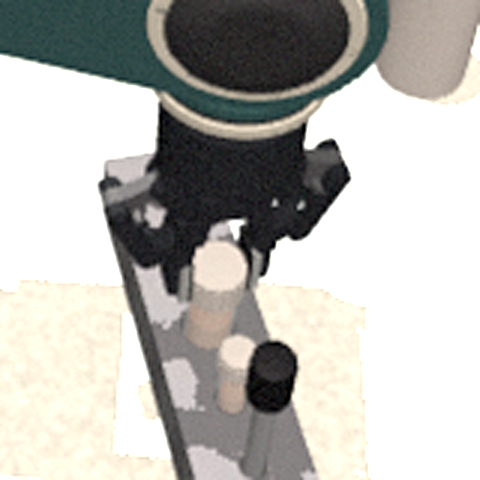

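```bash
python3 -m pendant '[[0,0,0.05,0,0,0,0],[0,0,0.1,0,0,0,0],[0,0,0.15,0,0,0,0],[0,0,0.2,0,0,0,0],[0,0,0.2,0,0,0,0],[0,0,0.2,0,0,0,0],[0,0,0.1,0,0,0,0]]'; python3 - <<'E'
from go import *
need(*wellpt(1,.106+.091))
s,p,R=st();tz=R.as_matrix()[:,2];tx,ty=R.as_matrix()[:,0],R.as_matrix()[:,1]
I=read_camera("side")[...,::-1];o=np.array([320,215])
im=np.clip(cv2.resize(I[215:335,320:420],None,fx=5,fy=5,interpolation=cv2.INTER_CUBIC)*1.6,0,255).astype(np.uint8)
f_=p+tz*.112
for c0,r,col in((f_-tz*.0145,.0145,(0,255,0)),(f_-tz*.085,.0145,(0,255,255)),(f_-tz*.112,.017,(0,0,255))):
  for u in np.arange(0,6.3,.3):
    v=(proj("side",c0+r*(np.cos(u)*tx+np.sin(u)*ty))[0]+q[9:11]+.5-o)*5;cv2.circle(im,(int(v[0]),int(v[1])),2,col,-1)
cv2.imwrite("pics/c19.png",im)
E
```

```text
time_s: 38.85
tool_pos: [0.5897, -0.2528, 0.3246]
ee_rot: [0.003, 0.757, 0.654, 0.002]
contact_force: [0.2, -0.2, -0.9]
width: 0.0325
 shift units [-0.3134, 1.9546, -0.269] mm [-62.7, 390.9, -53.8] turn units [0.0478, -0.9926, 0.7151] deg [1.4, -29.8, 21.5]
```

View pics/c19.png

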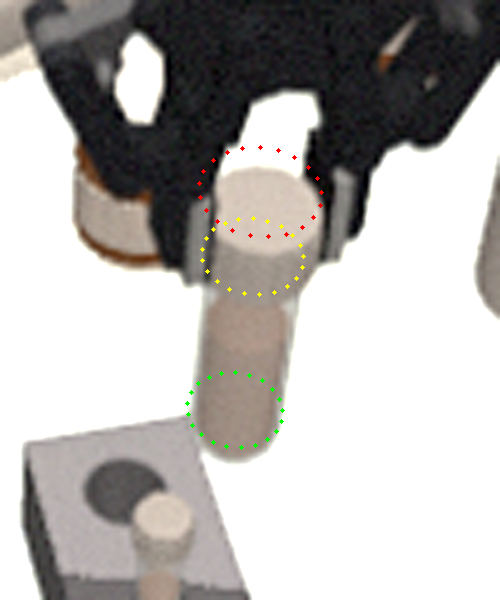

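```bash
python3 -m pendant '[[-0.0285,0.178,0,0.004,-0.09,0.065,0],[-0.0285,0.178,0,0.004,-0.09,0.065,0],[-0.0285,0.178,0,0.004,-0.09,0.065,0],[-0.0285,0.178,0,0.004,-0.09,0.065,0],[-0.0285,0.178,0,0.004,-0.09,0.065,0],[-0.0285,0.178,0,0.004,-0.09,0.065,0],[-0.0285,0.178,0,0.004,-0.09,0.065,0],[-0.0285,0.178,0,0.004,-0.09,0.065,0]]'; python3 -m pendant '[[-0.0285,0.178,-0.03,0.004,-0.09,0.065,0],[-0.0285,0.178,-0.06,0.004,-0.09,0.065,0],[-0.0285,0.178,-0.09,0.004,-0.09,0.065,0],[0,0,-0.08,0,0,0,0],[0,0,0,0,0,0,0]]';python3 ov.py i 1 .106
```

```text
time_s: 39.9
tool_pos: [0.5435, 0.0331, 0.3198]
ee_rot: [0.117, 0.648, 0.738, 0.148]
contact_force: [0.9, -0.1, -1.1]
width: 0.0327
time_s: 40.52
tool_pos: [0.5265, 0.1386, 0.267]
ee_rot: [0.158, 0.598, 0.76, 0.2]
contact_force: [0.2, -0.6, -0.6]
width: 0.032
 shift units [0.0511, 0.0094, -0.0675] mm [10.2, 1.9, -13.5] turn units [0.0054, -0.0142, -0.0001] deg [0.2, -0.4, -0.0]
foot in well mm [-3.1  0.5 87.9]
F [-0.3 -0.7 -0.6]
```

View pics/ov_i.png

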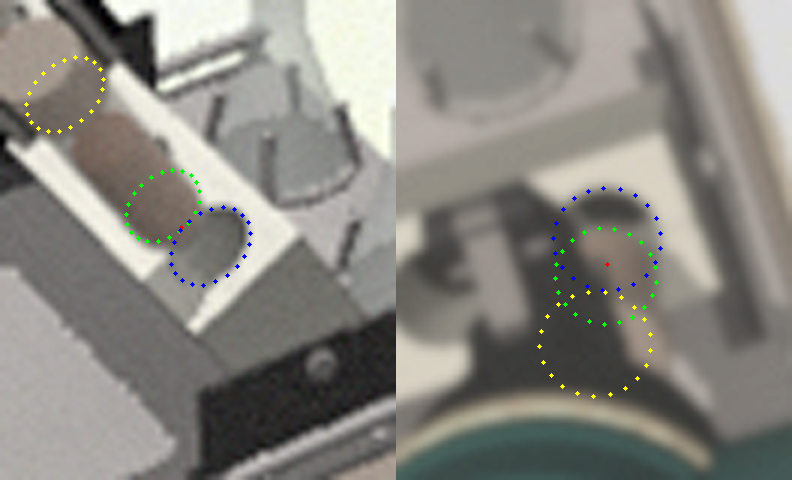

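```bash
python3 - <<'E'
from go import *
W=blk(q[:4])[0]
a=cv2.imread("pics/side_i.png");b=cv2.imread("pics/top_i.png")
o=np.round(proj("side",W[0])[0]).astype(int)-[45,50];o2=np.round(proj("top",W[0])[0]).astype(int)-[25,25]
print(o,o2)
A=cv2.resize(a[o[1]:o[1]+75,o[0]:o[0]+60],None,fx=8,fy=8,interpolation=cv2.INTER_CUBIC)*1.0
B=cv2.resize(b[o2[1]:o2[1]+60,o2[0]:o2[0]+40],None,fx=8,fy=8,interpolation=cv2.INTER_CUBIC)*2.0
H=np.zeros((600,800,3));H[:600,:480]=A*1.5;H[:480,480:]=B
cv2.imwrite("pics/z.png",np.clip(H,0,255).astype(np.uint8))
E
```

```text
[240 126] [207 200]
```

View pics/z.png

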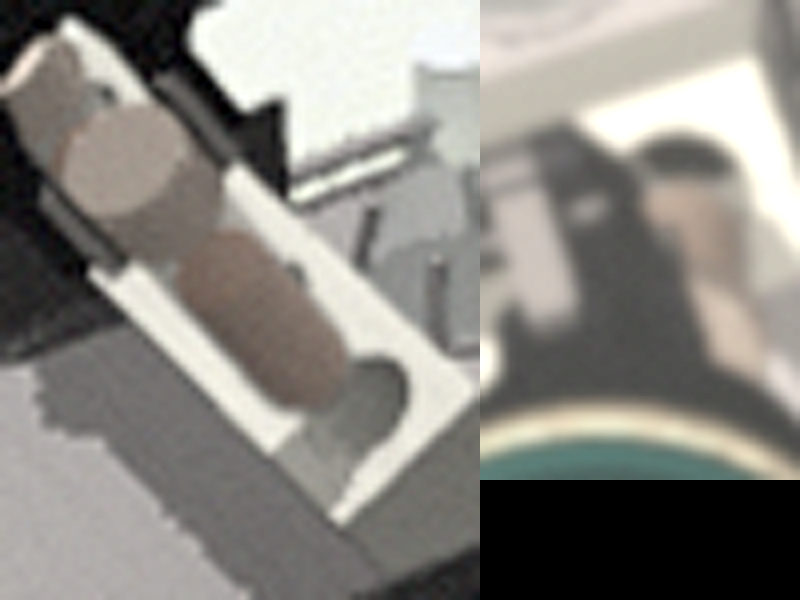

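```bash
cat > tf.py <<'E'
from go import *
def tubefit(cap,hemi,L0=.106,wob=None):
    s,p,R=st();M=R.as_matrix();tx,tz=M[:,0],M[:,2]
    W,xw,yd,zw=blk(q[:4])
    if tx@yd<0: tx=-tx
    def pts(v):
        a,b,L=v; # a: row offset of foot, b: row offset of cap top
        return p+tz*(.006+L-.112)+tx*b, p+tz*(.006+L-.0145)+tx*(a+(b-a)*.0145/.112)
    def res(v):
        c,h=pts(v)
        return np.r_[proj("side",c)[0]+q[9:11]-cap,proj("side",h)[0]+q[9:11]-hemi,(v[2]-L0)/.0015]
    r=least_squares(res,[0,0,L0],x_scale=.001)
    print("foot off, captop off, L (mm)",np.round(r.x*1000,1),"res px",np.round(r.fun,2))
    return r.x
E
python3 - <<'E'
from tf import *
c=lambda u:(np.array(u)+.5)/8-.5+[240,126]
tubefit(c((127,160)),c((298,350)))
E
```

```text
foot off, captop off, L (mm) [  1.3  -8.6 106.1] res px [ 0.69 -0.71  0.32 -0.33  0.06]
```

```bash
python3 -m pendant '[[0.0145,0.0145,0.01,-0.037,-0.024,-0.025,0],[0,0,0,0,0,0,0]]';python3 ov.py j 1 .109; python3 f.py 1 .109
python3 - <<'E'
from go import *
a=cv2.imread("pics/side_j.png");b=cv2.imread("pics/top_j.png")
A=cv2.resize(a[126:201,240:300],None,fx=8,fy=8,interpolation=cv2.INTER_CUBIC)*1.5
B=cv2.resize(b[200:260,207:247],None,fx=8,fy=8,interpolation=cv2.INTER_CUBIC)*2.0
H=np.zeros((600,800,3));H[:600,:480]=A;H[:480,480:]=B
cv2.imwrite("pics/zj.png",np.clip(H,0,255).astype(np.uint8))
E
```

```text
time_s: 40.88
tool_pos: [0.5303, 0.1414, 0.2717]
ee_rot: [0.171, 0.6, 0.756, 0.197]
contact_force: [0.6, 0.6, -1.0]
width: 0.0325
 shift units [0.0248, -0.0064, -0.0783] mm [5.0, -1.3, -15.7] turn units [0.0405, 0.0166, 0.0264] deg [1.2, 0.5, 0.8]
foot in well mm [ 4.3 -0.6 86.9]
F [ 0.1  0.5 -1.2]
foot mm [ 3.9 -0.5 86.6] tilt [ 0.17 -1.49]
F [-0.4 -1.1 -1.4] M [-0.08  0.37  0.07]
```

View pics/ov_j.png

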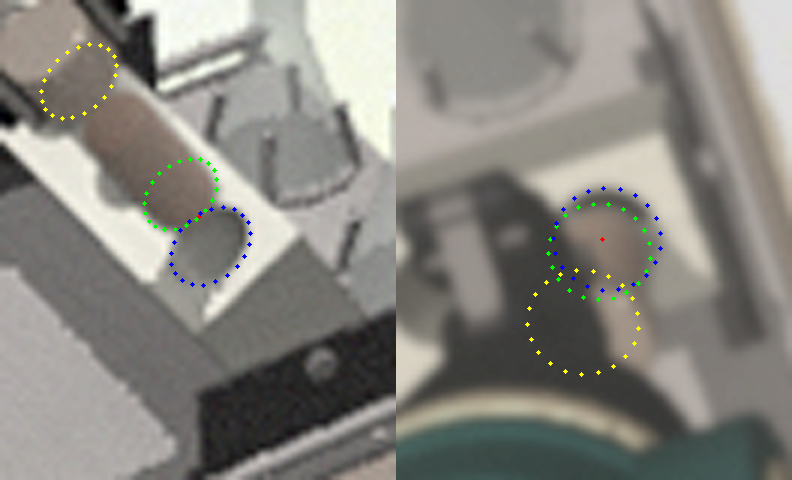

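View pics/zj.png

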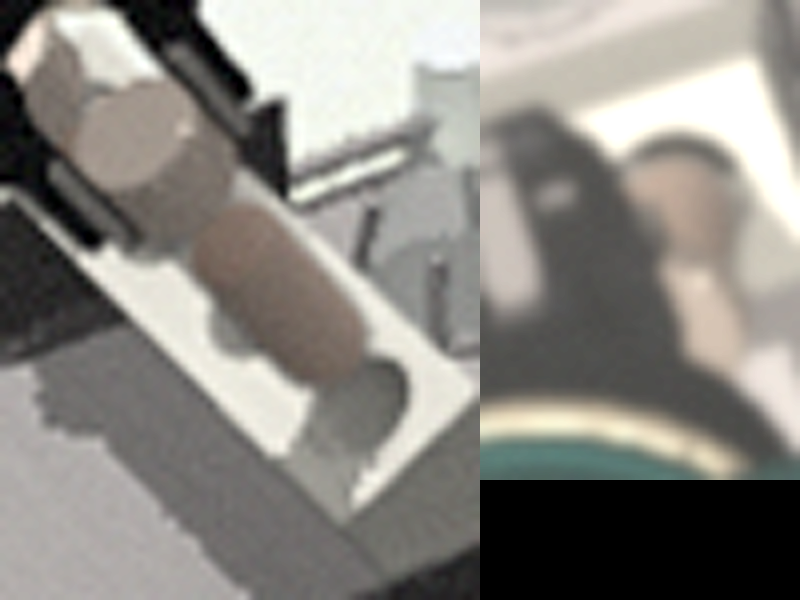

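```bash
python3 -m pendant '[[-0.0128,-0.0015,-0.0075,0,0,0,0],[0.029,0.007,-0.052,0,0,0,0],[0,0,0,0,0,0,0]]';python3 ov.py k 1 .109; python3 f.py 1 .109
```

```text
time_s: 41.35
tool_pos: [0.5331, 0.1428, 0.2575]
ee_rot: [0.17, 0.6, 0.757, 0.196]
contact_force: [-1.0, -0.0, -1.1]
width: 0.0321
 shift units [0.0109, -0.0136, -0.0071] mm [2.2, -2.7, -1.4] turn units [0.0414, 0.012, 0.0252] deg [1.2, 0.4, 0.8]
foot in well mm [-0.5  0.1 73. ]
F [-1.4  0.2 -0.4]
foot mm [ 0.3  0.2 74. ] tilt [ 0.13 -1.5 ]
F [ 0.1  1.  -0.4] M [-0.09  0.28 -0.03]
```

View pics/ov_k.png

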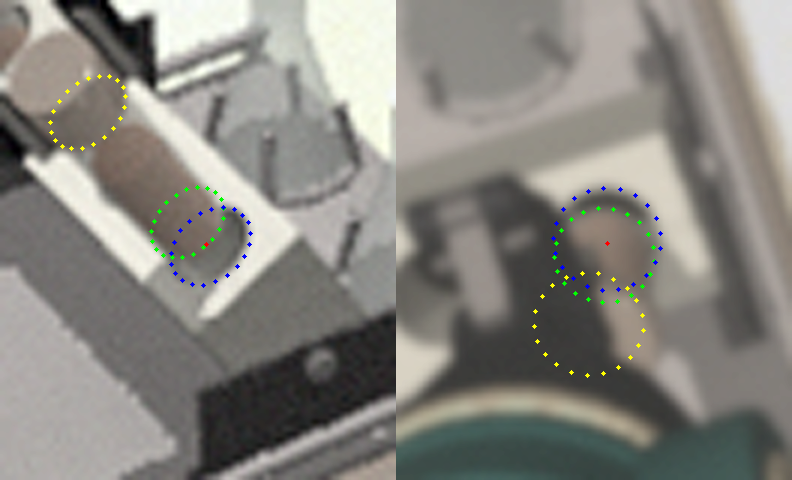

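```bash
python3 -m pendant '[[0.0245,0.0057,-0.0433,0,0,0,0],[0,0,0,0,0,0,0]]';python3 f.py 1 .109;python3 -m pendant '[[0.0195,0.0047,-0.0346,0,0,0,0],[0,0,0,0,0,0,0]]';python3 ov.py l 1 .109; python3 f.py 1 .109
```

```text
time_s: 41.7
tool_pos: [0.538, 0.1441, 0.2493]
ee_rot: [0.17, 0.6, 0.757, 0.196]
contact_force: [0.0, -0.4, -0.9]
width: 0.0322
foot mm [-0.1  0.2 63.3] tilt [ 0.09 -1.5 ]
F [-0.5 -0.4 -0.7] M [-0.09  0.35 -0.04]
time_s: 41.95
tool_pos: [0.5419, 0.145, 0.2426]
ee_rot: [0.171, 0.6, 0.757, 0.196]
contact_force: [-0.6, 0.8, -0.5]
width: 0.0321
 shift units [-0.0332, -0.0243, 0.0671] mm [-6.6, -4.9, 13.4] turn units [0.0413, 0.0137, 0.025] deg [1.2, 0.4, 0.7]
foot in well mm [ 0.1  0.2 55.6]
F [-0.6  0.9 -0.2]
foot mm [ 0.6  0.2 56.2] tilt [ 0.16 -1.5 ]
F [-1.1  0.8 -0.2] M [-0.04  0.33 -0.04]
```

View pics/ov_l.png

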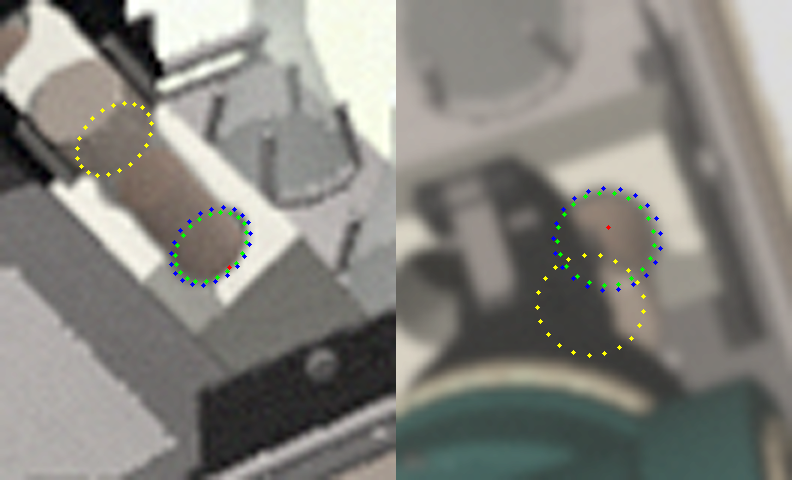

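```bash
python3 -m pendant '[[0.0195,0.0047,-0.0346,0,0,0,0],[0.0195,0.0047,-0.0346,0,0,0,0],[0,0,0,0,0,0,0]]';python3 f.py 1 .109;python3 -m pendant '[[0.0195,0.0047,-0.0346,0,0,0,0],[0.0145,0.0035,-0.026,0,0,0,0],[0,0,0,0,0,0,0]]'; python3 f.py 1 .109
```

```text
time_s: 42.42
tool_pos: [0.5497, 0.1469, 0.2285]
ee_rot: [0.17, 0.6, 0.757, 0.196]
contact_force: [0.4, -0.4, -0.2]
width: 0.0322
foot mm [-0.1  0.2 39.3] tilt [ 0.08 -1.5 ]
F [ 0.1 -0.5 -0.3] M [-0.06  0.31 -0.05]
time_s: 42.8
tool_pos: [0.5565, 0.1485, 0.2167]
ee_rot: [0.171, 0.6, 0.757, 0.196]
contact_force: [0.4, 0.2, -1.8]
width: 0.0324
foot mm [ 0.1  0.2 25.7] tilt [ 0.11 -1.5 ]
F [-0.5  0.1 -1.8] M [-0.07  0.37  0.03]
```

```bash
python3 -m pendant '[[0.0195,0.0047,-0.0346,0,0,0,0],[0.0145,0.0035,-0.026,0,0,0,0],[0,0,0,0,0,0,0]]';python3 f.py 1 .109;python3 -m pendant '[[0.0121,0.003,-0.0216,0,0,0,0],[0,0,0,0,0,0,0]]'; python3 f.py 1 .109;python3 -m pendant '[[0.0073,0.0018,-0.013,0,0,0,0],[0,0,0,0,0,0,0]]'; python3 f.py 1 .109
```

```text
time_s: 43.18
tool_pos: [0.5633, 0.1501, 0.2046]
ee_rot: [0.171, 0.6, 0.757, 0.196]
contact_force: [-0.7, 0.9, -1.6]
width: 0.032
foot mm [ 0.1  0.1 11.7] tilt [ 0.11 -1.5 ]
F [-1.2  1.  -1.2] M [-0.05  0.3  -0.02]
time_s: 43.42
tool_pos: [0.5657, 0.1507, 0.2007]
ee_rot: [0.171, 0.6, 0.757, 0.196]
contact_force: [0.5, 0.1, -1.2]
width: 0.0322
foot mm [0.4 0.2 7. ] tilt [ 0.14 -1.5 ]
F [-0.2  0.  -1.3] M [-0.05  0.33  0.01]
time_s: 43.68
tool_pos: [0.5672, 0.1511, 0.1983]
ee_rot: [0.171, 0.6, 0.757, 0.197]
contact_force: [0.4, 0.1, -1.4]
width: 0.032
foot mm [0.5 0.2 4.2] tilt [ 0.15 -1.5 ]
F [-0.3  0.  -1.5] M [-0.05  0.27 -0.05]
```

```bash
for i in 1 2; do :; done; python3 -m pendant '[[0.005,0.0012,-0.0087,0,0,0,0],[0,0,0,0,0,0,0]]'; python3 f.py 1 .109;python3 -m pendant '[[0.005,0.0012,-0.0087,0,0,0,0],[0,0,0,0,0,0,0]]'; python3 f.py 1 .109
```

```text
time_s: 43.92
tool_pos: [0.5682, 0.1513, 0.1965]
ee_rot: [0.171, 0.6, 0.757, 0.197]
contact_force: [0.3, 1.0, -1.1]
width: 0.0321
foot mm [0.5 0.2 2.2] tilt [ 0.15 -1.5 ]
F [-0.1  0.9 -1.2] M [-0.03  0.29  0.  ]
time_s: 44.18
tool_pos: [0.5693, 0.1516, 0.195]
ee_rot: [0.171, 0.6, 0.757, 0.197]
contact_force: [-0.6, 0.1, -0.2]
width: 0.0325
foot mm [0.8 0.2 0.3] tilt [ 0.18 -1.5 ]
F [-0.6  0.3  0.1] M [-0.11  0.24 -0.04]
```

```bash
python3 -m pendant '[[0.004,0.001,-0.0075,0,0,0,0],[0,0,0,0,0,0,0]]'; python3 f.py 1 .109;python3 -m pendant '[[0.004,0.001,-0.0075,0,0,0,0],[0,0,0,0,0,0,0]]'; python3 f.py 1 .109
```

```text
time_s: 44.42
tool_pos: [0.5701, 0.1518, 0.1949]
ee_rot: [0.171, 0.6, 0.756, 0.197]
contact_force: [-12.8, -2.4, 12.5]
width: 0.0323
foot mm [ 1.5  0.2 -0.3] tilt [ 0.22 -1.5 ]
F [-5.1  0.6 17.3] M [-0.38  1.35 -0.11]
time_s: 44.68
tool_pos: [0.5708, 0.152, 0.1949]
ee_rot: [0.171, 0.6, 0.756, 0.197]
contact_force: [-29.4, -6.4, 28.7]
width: 0.0321
foot mm [ 2.3  0.2 -0.6] tilt [ 0.27 -1.51]
F [-11.7   0.7  39.8] M [-0.84  3.03 -0.19]
```

Bottomed (L ≈ 106 mm, same floor as the rod felt). Ease off, open, retreat along the bore and look.

```bash
python3 -m pendant '[[-0.004,-0.001,0.005,0,0,0,0],[0,0,0,0,0,0,0]]';python3 f.py 1 .109;python3 -m pendant '[[0,0,0,0,0,0,60],[0,0,0,0,0,0,60],[0,0,0,0,0,0,60],[0,0,0,0,0,0,60]]';python3 -m pendant '[[-0.0485,-0.0118,0.0866,0,0,0,60],[-0.0485,-0.0118,0.0866,0,0,0,60],[-0.073,-0.0176,0.13,0,0,0,60],[-0.073,-0.0176,0.13,0,0,0,60],[-0.1,-0.1,0.1,0,0,0,60],[-0.1,-0.2,0.1,0,0,0,60],[-0.1,-0.2,0,0,0,0,60],[0,-0.2,0,0,0,0,60]]'
cat > fin.py <<'E'
import sys
from go import *
k=sys.argv[1];W,xw,yd,zw=blk(q[:4])
c=[]
for n,of in(("side",q[9:11]),("top",q[7:9])):
    I=read_camera(n)[...,::-1];cv2.imwrite(f"pics/{n}_{k}.png",I)
    o=np.round(proj(n,W[:4].mean(0))[0]).astype(int)-[50,55]
    im=cv2.resize(I[o[1]:o[1]+100,o[0]:o[0]+100],(400,400),interpolation=cv2.INTER_CUBIC)
    im=np.clip(im.astype(float)*1.5,0,255).astype(np.uint8)
    for w in(0,3):
     for h,r,col in((.112-.071,.017,(0,0,255)),(.112-.071+.015,.017,(255,0,255))):
      for u in np.arange(0,6.3,.4):
        P=W[w]+zw*h+r*(np.cos(u)*xw+np.sin(u)*yd)
        v=(proj(n,P)[0]+of+.5-o)*4;cv2.circle(im,(int(v[0]),int(v[1])),1,col,-1)
    c.append(im)
cv2.imwrite(f"pics/fin_{k}.png",np.hstack(c))
E
python3 fin.py m
```

```text
time_s: 44.92
tool_pos: [0.57, 0.1518, 0.1948]
ee_rot: [0.171, 0.6, 0.756, 0.197]
contact_force: [-16.1, -4.1, 16.0]
width: 0.0323
foot mm [ 1.5  0.2 -0.3] tilt [ 0.25 -1.51]
F [-6.4 -0.2 22.2] M [-0.46  1.68 -0.1 ]
time_s: 45.42
tool_pos: [0.57, 0.1518, 0.1928]
ee_rot: [0.171, 0.6, 0.757, 0.197]
contact_force: [-1.1, 0.1, 0.3]
width: 0.0514
time_s: 46.42
tool_pos: [0.4604, -0.0008, 0.3206]
ee_rot: [0.172, 0.599, 0.757, 0.197]
contact_force: [-0.3, 0.8, 0.7]
width: 0.0513
```

View pics/fin_m.png

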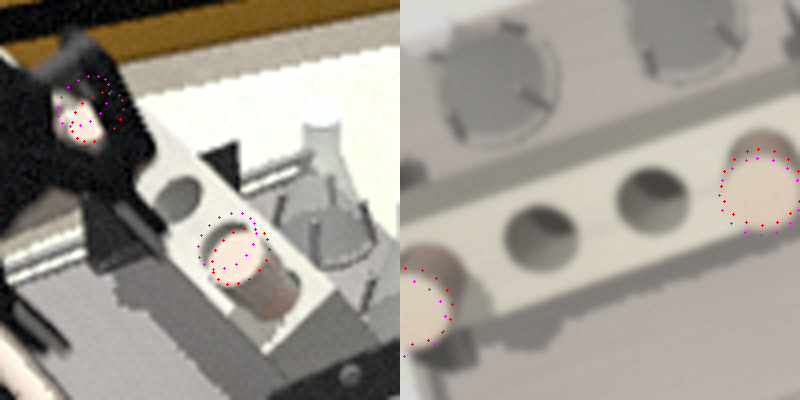

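View pics/side_m.png

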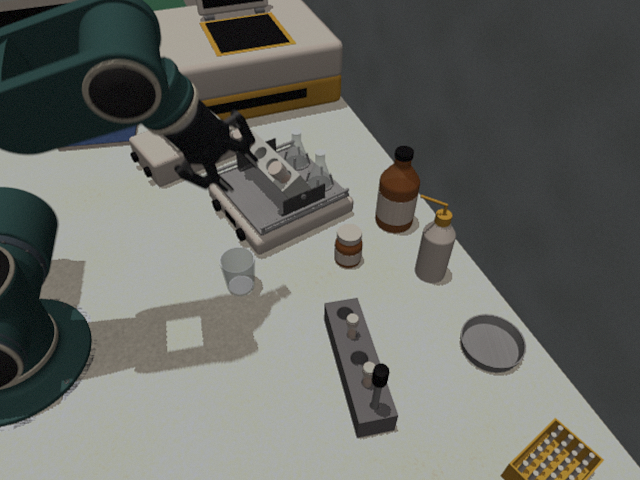

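```bash
python3 -m pendant '[[0,-0.2,0.05,0,0,0,60],[0,-0.2,0.05,0,0,0,60],[0,-0.2,0.05,0,0,0,60],[0,-0.2,0,0,0,0,60],[0,0,0,0,0,0,60]]'; python3 fin.py n; python3 -c "
from go import *
s=st()[0];print(s['time_s'],s['contact_force'])"
```

```text
time_s: 47.15
tool_pos: [0.4614, -0.1618, 0.349]
ee_rot: [0.17, 0.601, 0.756, 0.196]
contact_force: [0.1, 0.8, -0.2]
width: 0.0513
47.25 [ 0.3211468  -0.40905163  0.17472559]
```

View pics/fin_n.png

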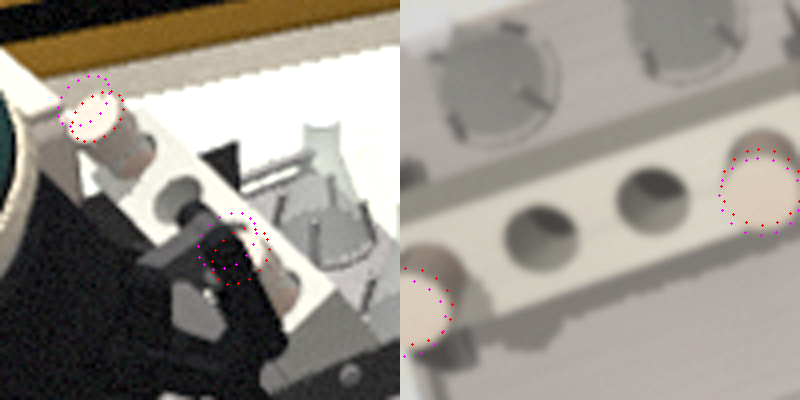

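Both tubes match the seated outline, and the gripper is free and well clear (occlusion only). Handing in.

```bash
python3 -c "
from bench import sign_off
print(sign_off())"
```

```text
the job is handed in; nothing more can be done
None
```

The two big tubes are seated in wells 1 and 4, the two clear wells, and released. I signed off at about 47 s of the 72 s allowed.

- **Feeling the wells:** The rod stopped about 17 mm above my estimated floor in wells 2 and 3, so those hold the cushions. In well 1 it pressed against a firm floor at about 2 mm. In well 4 it was still free at 3 mm, below cushion height, so I did not press for the floor there.
- **Rod:** It went back into its rack hole before I touched either tube. The later pictures show it standing there.
- **Tubes:** Both stopped firmly at about the floor height the rod had shown, with up to 40 N at the wrist. After release both caps matched the outline for a seated tube, not one 15 mm higher.
- **Everything else:** In the last full side view the slim tubes, beaker and jar were where they started. The gripper was free and touching nothing.

**What disagreed:**
- My camera estimate of the well floor was about 2 mm too low, going by touch.
- My fit of the second tube's lean in the gripper came out at 5° from the side picture, against about 1.5° from the other evidence. I tilted the tool 1.5°, and the tube went in without side force until it reached the floor.

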